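Draw the next heat sink from the gravity dispenser and clip it onto the card

ROBOT

A 6-joint arm with a two-finger parallel gripper is mounted at the origin on the work surface. World frame = base frame: x ahead of the robot, y to its left, z up, the work surface at z = 0. Lengths are in m, angles in rad, forces in N, time in s.
With the tool pointing down it reaches from about 0.325 to 0.9 m from the base axis. Payload 6.1 kg.
Tool frame: the origin (TCP) lies at the very end of the fingers, on their centre line; the grasp point (between the pads) lies bot.grip_point_offset behind it (bot.grip_point_offset is the distance from the TCP to the grasp point, in m); z points along the fingers, x is the direction in which the jaws open and shut, and the axes are right-handed (so a half turn about z gives the same grasp; the last joint's range is limited). The gripper opens to 85 mm and grips with 20 to 120 N. Pads are 22 mm wide; open, the fingers measure 114 mm over their backs; the gripper's body (76 mm by 85 mm) begins 54 mm behind the grasp point. The pads swing forward as they close: fully open they stand 13 mm farther back than shut.
Start: joints at [1.076, 0.22, 1.526, -0, 1.395, -0.126], TCP at [0.225, 0.583, 0.231] pointing down, gripper open.
Joint ranges: [-2.98, 2.98], [-0.91, 2.08], [0.09, 2.57], [-1.24, 4.39], [0.2, 2.65], [-2.68, 2.68]. Speed limits (rad/s): [2.57, 2.57, 3.01, 3.14, 3.14, 3.14].

INTERFACE

Orientations are given as a unit quaternion [x, y, z, w].
In Python, from workcell import bot, eyes, order gives the robot as it stands. The module is installed in compiled form; this text tells all that it offers.
- The arm moves only by the tool move_arm, never from a script. Its argument "plan" is one flat list of numbers, 7 for each row, row after row: the closure, from -1 (fully open) to 1 (shut), then the shift along the tool's x, y, z in m, then the turn, a rotation vector about the tool's x, y, z in rad. In form: [gripper, tx, ty, tz, wx, wy, wz, gripper, tx, ty, tz, wx, wy, wz, ...]. A call has exactly 5 rows; each row is the pose to reach, as a shift and turn from the pose commanded when the call began, along the tool's axes at that moment; what a row does not reach only later rows make up. A row lasts 1/8 s, in which the tool goes at most 62.5 mm and 10.7 degrees, less where a joint would pass 70% of its speed; a pose out of reach is approached as far as the arm can. A call with a gripper value outside its range is refused whole. The fingers move at their own pace and stop on an object; the grip force is fixed at half the most. Time passes only in rows, so rows that repeat a pose let the fingers close, or fill a call up. It gives the time, the measured TCP pose, the force and the opening at its end, in the units of the state.
- bot.observe(): the state, without advancing time (a new reading comes with each control period).
- eyes.get_image(name): name is "side" or "top" or "wrist"; returns the picture (400x640x3 uint8, blue, green, red); there is no depth.
- eyes.camera_model(name): a dict with "fx", "fy", "cx", "cy" (pixels), "R" (3x3) and "t" (3): a world point X has camera coordinates R X + t. Camera axes: x right, y down, z forward; pixel columns grow to the right and rows downward; lengths in m; the calibration is good to about 2 mm. A picture is of the moment at which its call begins: read the wrist's pose just before it. camera_model takes no time and is no camera call; for the wrist camera it gives the pose at the moment of the call.
- order.close_job(): hands the job in, once; it reports no verdict.
The state is a dict: "clock": time; "joints": joint angles; "dq": joint speeds; "joint_efforts": joint torques, N m; "position": TCP position; "ee_rot": TCP orientation; "force": force on the tool from outside, world axes, zero at the start; "moment": the same for the moment, N m; "width": finger opening in m.
Only numpy, scipy, OpenCV 4.12 (cv2) and the standard library are available. Lean on these libraries where they do the work, as an engineer would, in place of code of your own. Each camera call takes 0.05 s, during which the arm holds its last target.

TASK

Slide the bottom heat sink out of the gravity dispenser, leaving the others in it to drop down one place, and press it into the empty retention frame on the circuit card until it sits flat and both sprung latches have snapped over its base plate. Leave the other things on the bench where they are.

Things in the scene. Friction and masses are not known exactly. Their poses are not given: they have to be found in the camera images.
- heatsink_0: Bottom one of four like aluminium heat sinks stacked in the dispenser, 75 to 150 g. Base plate 58 (x) x 48 (y) x 6 mm; on it, centred, a block of fins 58 x 32 x 24 mm; 30 mm in all. So the plate stands out 8 mm as a flange on each y side, and is flush with the fins at the x ends. Origin: centre of the underside; z up, x along the fins. A half turn about z changes nothing.
- heatsink_1: finned aluminium heat sink like heatsink_0, same size and origin; second from the bottom, its plate on the fins of heatsink_0.
- heatsink_2: finned aluminium heat sink like heatsink_0, same size and origin; third from the bottom.
- heatsink_3: finned aluminium heat sink like heatsink_0, same size and origin; at the top of the stack.
- dispenser: Grey sheet-metal gravity dispenser, fixed, 174 mm tall, on a foot 116 wide, 6 thick, x -145 to +60 mm. Origin on the bench under the middle of the stack; outlet to its -x, which points across the bench to the robot's left. Sinks lie with their x along its x, front faces at x = -29 mm. Rear strips at x = +31 mm. Side walls inside at y = +-25.5, 3 mm thick: below 96 mm height only behind x = +1 mm, above it from x = -34 mm.
- stack_floor (a point): Dispenser floor under the middle of the stack, 32 mm above the bench, axes as the dispenser; origin of the lowest sink, the others 30, 60, 90 mm higher. From x = 0 forward the floor is a tongue 26 mm wide, 4 thick, so the lowest sink's flanges are free at the sides and from below in its front half.
- lip (a point): Middle between the lower ends of the two upright front lips, 64 mm above the bench, 2 mm above the top of the bottom sink, at dispenser x = -31 mm. The lips (3 mm thick, |y| 12.5 to 25.5 mm) go up from here and hold back all sinks but the bottom one.
- tongue (a point): On top of the tongue in front of the outlet, 32 mm above the bench, 88 mm ahead (-x) of stack_floor: a sink drawn out to have its origin here is wholly clear of the stack and rests steadily on the tongue. The tongue ends 40 mm further at a stop 4 mm proud, so a sink can be drawn at most 99 mm.
- card: Green circuit card, 196 x 213 mm, held level in a bench holder, fixed; its top is 24 mm above the bench. Origin on the bench under the middle of the empty black retention frame; a like frame at y = +97 mm already carries a heat sink. On the card within 60 mm (x) and 55 mm (y) of the origin nothing but the frame is over 8 mm tall.
- seat (a point): Centre of the empty frame's seat, 29 mm above the bench, axes as the card. A seated sink has its origin here and its x along this x (either way). Four corner guides, to 42 mm above the bench, flared at the top, leave 1.3 mm play on each side; at the middle of the two y sides stand the sprung latches, 16 mm wide. The x ends are open over the middle 25 mm.
- latch_a (a joint): Sprung latch at the seat's +y side: arm hinged at the card with a hook reaching 2.6 mm in over a seated base plate, 0.8 mm above it. The sloped head's top is 45 mm above the bench, 10 mm above a seated plate. 0 = upright (at rest, or caught); about 0.3 rad while a plate passes, then it springs back. A sink set on the heads rests about 11 mm high; pushing it home takes about 10 N in all.
- latch_b (a joint): The same latch on the seat's -y side; 0 = upright, grows outward.
- spool: Grey solder spool standing beside the tongue, 54 mm across, 42 mm tall; origin at the centre of the underside.
- parts_tray: Small black divided parts tray, 90 x 50 x 18 mm; origin at the centre of the underside.
- screwdriver: Black-handled screwdriver lying along its x, 160 mm.
- tweezers: Steel tweezers lying along their x, 125 mm.
- brush: Brush lying along its x, 150 mm.
- flux_bottle: White bottle standing by the dispenser, 40 mm across, 105 mm tall; origin at the centre of the underside.
- desolder_pump: Aluminium desoldering pump lying along its x, 200 mm, 20 mm thick.
- multimeter: Dark handheld multimeter lying on its back, 150 x 75 x 40 mm.
There are look-alikes about, which are no part of the job. What is shaped like the dispenser but pink is not meant.

How it is judged:
On the way, in this order (a step that is already met when the one before it is completed fails the run):
1. the bottom heat sink has been drawn out of the dispenser and the other three have dropped one place (horizontal distance between heatsink_0 and stack_floor above 0.064 m and z of heatsink_1 in the frame of stack_floor below 0.005 m and horizontal distance between each of heatsink_1, heatsink_2, heatsink_3 and stack_floor below 0.01 m and angle between each of heatsink_1, heatsink_2, heatsink_3's own z axis and vertical below 0.1 rad and z of heatsink_2 in the frame of stack_floor below 0.035 m and z of heatsink_3 in the frame of stack_floor below 0.065 m), for 0.2 s.
2. it sits in the empty frame with both latches caught over its base plate (z of heatsink_0 in the frame of seat between -0.0025 and 0.0025 m and horizontal distance between heatsink_0 and seat below 0.004 m and angle between heatsink_0's own z axis and vertical below 0.06 rad and angle between the x axis of heatsink_0 and the x axis of seat, either way round below 0.12 rad and value of joint each of latch_a, latch_b below 0.08 rad), for 0.2 s.
At the end, for the whole second after the job is handed in: The drawn heat sink is in the empty frame: within 2.5 mm of seat height, 4 mm in plan, 0.12 rad in turn (either way round), 0.06 rad of level, at rest, both latches within 0.08 rad of upright. The other three stand in the dispenser one place lower (to 5 mm in height, 10 mm in plan) (all of step 2 and z of heatsink_1 in the frame of stack_floor below 0.005 m and horizontal distance between each of heatsink_1, heatsink_2, heatsink_3 and stack_floor below 0.01 m and angle between each of heatsink_1, heatsink_2, heatsink_3's own z axis and vertical below 0.1 rad and z of heatsink_2 in the frame of stack_floor below 0.035 m and z of heatsink_3 in the frame of stack_floor below 0.065 m and linear speed of heatsink_0 below 0.01 m/s); the robot touches nothing.
It fails at once if one of the other three heat sinks leaves the dispenser or is lifted (horizontal distance between any of heatsink_1, heatsink_2, heatsink_3 and stack_floor above 0.03 m or z of heatsink_1 in the frame of stack_floor above 0.045 m or z of heatsink_2 in the frame of stack_floor above 0.075 m or z of heatsink_3 in the frame of stack_floor above 0.105 m).
It fails at once if another thing on the bench is pushed more than 30 mm (distance of any of screwdriver, tweezers, brush, spool, parts_tray, flux_bottle, desolder_pump, multimeter from where it was at the start of the episode above 0.03 m).
It also fails if it takes over 58 s, if anything falls off the work surface, if the arm or the gripper's body presses on something with over 40 N, if the wrist force passes 120 N, or if a joint passes its speed limit or range.

## Working session

There is one attempt and no reset: what is moved stays moved. The work goes in short steps, Python scripts to look and compute and a tool call to move; the robot and the scene stay as the last step left them, time stands still between calls to the robot, and variables do not carry over. Pictures are saved under pics/ and viewed, and the job is handed in when it is done.

Besides the shell and the picture viewer there is one more tool, called after "Request:" as name(argument=value, ...) on one line, values as JSON. move_arm: Moves the arm, as the interface text tells. Its arguments: {"type":"object","properties":{"plan":{"type":"array"}},"required":["plan"]}

```bash
mkdir -p pics; python3 - <<'E'
from workcell import bot, eyes, order
import cv2
s=bot.observe(); print(s, bot.grip_point_offset)
for n in ["side","top"]:
    m=eyes.camera_model(n); print(n,m)
    cv2.imwrite(f"pics/{n}0.png",eyes.get_image(n))
E
```

```text
{'clock': 0.0, 'joints': array([ 1.07585625e+00,  2.21203881e-01,  1.52760142e+00,  1.40534431e-05,
        1.39470060e+00, -1.26099924e-01]), 'dq': array([ 0.00035511,  0.00056545,  0.00121754, -0.00080208, -0.00048918,
       -0.0005222 ]), 'joint_efforts': array([-1.04654948e-03, -4.96890163e+01, -3.89391196e+01, -2.09640239e-04,
        1.10644955e-02,  3.10806638e-05]), 'position': array([0.22504665, 0.58243646, 0.23021815]), 'ee_rot': array([ 8.24783272e-01,  5.65448175e-01, -8.53930300e-04,  4.31243531e-04]), 'force': array([ 0.14879408,  0.28100483, -0.18076452]), 'moment': array([-0.03110043, -0.00656796, -0.03201821]), 'width': 0.08526142643605207} 0.0187
side {'fx': 515.6991475805698, 'fy': 515.6991475805698, 'cx': 325.54194036787754, 'cy': 203.8108927244875, 'R': array([[ 0.99261845, -0.1193624 ,  0.02147646],
       [-0.04096428, -0.4966523 , -0.86698236],
       [ 0.11415142,  0.85970292, -0.49787583]]), 't': array([-0.43586788,  0.10659132,  1.62552543])}
top {'fx': 385.47920196287146, 'fy': 385.47920196287146, 'cx': 317.0240826065102, 'cy': 193.12660735427835, 'R': array([[ 2.59547901e-02, -9.99663042e-01, -3.89308387e-04],
       [-9.87964155e-01, -2.55916360e-02, -1.52551292e-01],
       [ 1.52489926e-01,  4.34405949e-03, -9.88295478e-01]]), 't': array([-0.00933915,  0.42280345,  1.32027765])}
```

View pics/side0.png

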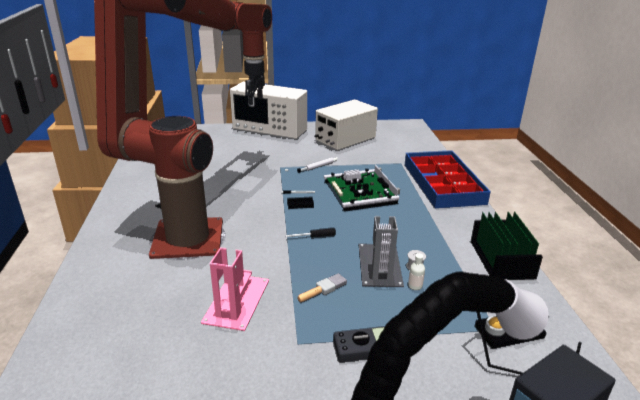

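View pics/top0.png

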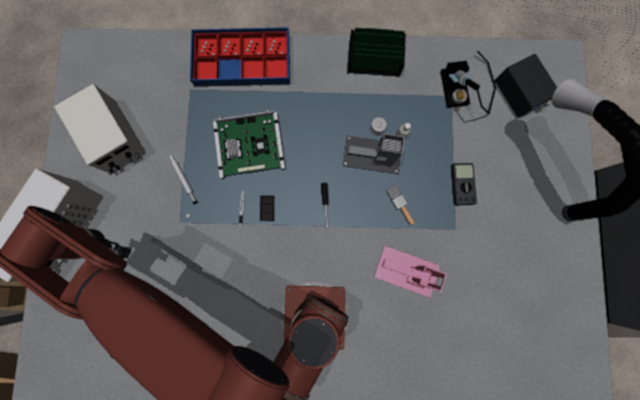

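```bash
cat > h.py <<'E'
import numpy as np, cv2
def ray(m,uv,z):
    R=np.array(m["R"]);t=np.array(m["t"]);o=-R.T@t
    d=R.T@np.array([(uv[0]-m["cx"])/m["fx"],(uv[1]-m["cy"])/m["fy"],1.])
    return o+d*(z-o[2])/d[2]
def proj(m,X):
    c=np.array(m["R"])@np.array(X)+np.array(m["t"])
    return np.array([m["fx"]*c[0]/c[2]+m["cx"],m["fy"]*c[1]/c[2]+m["cy"]])
E
python3 - <<'E'
import cv2
a=cv2.imread("pics/top0.png"); s=cv2.imread("pics/side0.png")
cv2.imwrite("pics/c1.png",cv2.resize(a[100:190,335:435],None,fx=6,fy=6,interpolation=cv2.INTER_CUBIC))
cv2.imwrite("pics/c2.png",cv2.resize(a[100:190,205:305],None,fx=6,fy=6,interpolation=cv2.INTER_CUBIC))
cv2.imwrite("pics/c3.png",cv2.resize(s[205:305,345:445],None,fx=6,fy=6,interpolation=cv2.INTER_CUBIC))
cv2.imwrite("pics/c4.png",cv2.resize(s[150:225,315:415],None,fx=6,fy=6,interpolation=cv2.INTER_CUBIC))
E
```

```text
(no output)
```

View pics/c1.png

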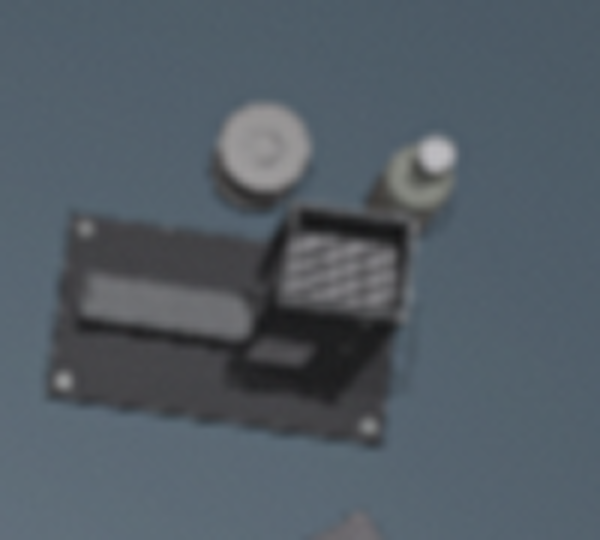

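View pics/c2.png

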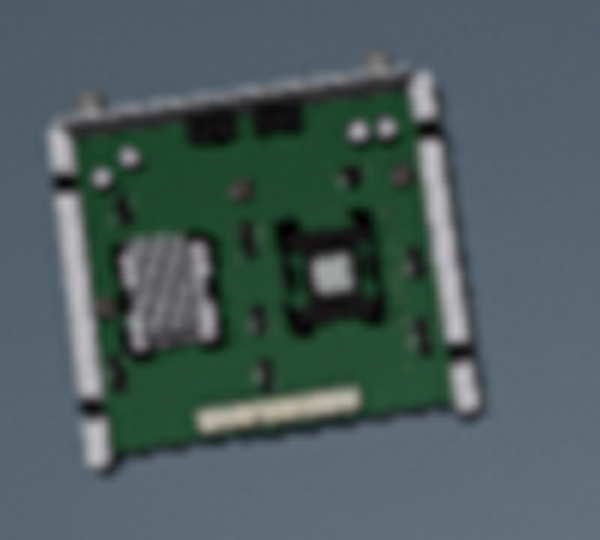

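View pics/c3.png

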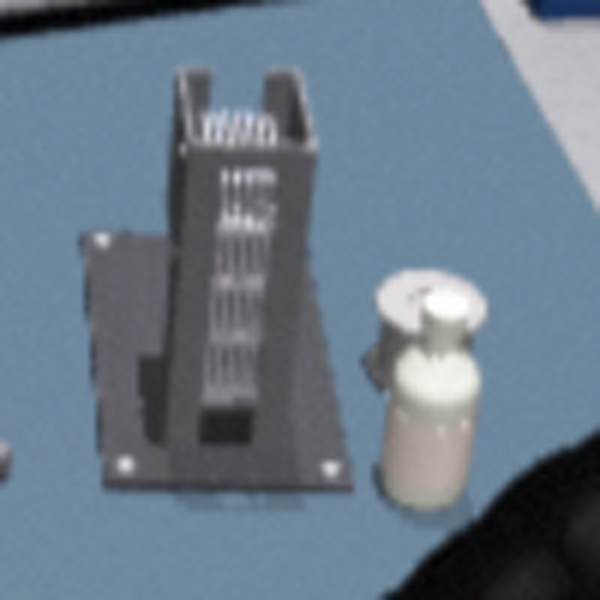

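View pics/c4.png

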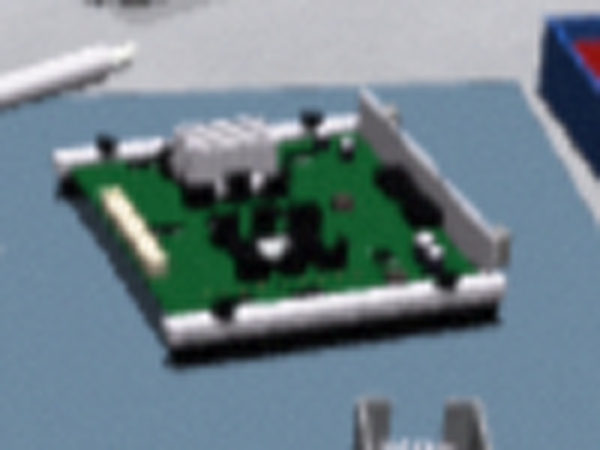

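```bash
python3 - <<'E'
from h import *
from workcell import eyes
m=eyes.camera_model("top"); s=eyes.camera_model("side")
f=lambda x,y,ox,oy:(ox+(x+.5)/6-.5,oy+(y+.5)/6-.5)
for n,p,z in [("foot fl",(70,212),.006),("foot fr",(50,398),.006),("foot rr",(383,443),.006),("screw",(85,229),.006),("screw",(63,381),.006),("screw",(369,426),.006),
 ("top FL",(295,208),.174),("top RL",(415,212),.174),("RR",(403,318),.174),("tongue end",(83,300),.032),("spool",(265,147),.042)]:
    print(n,ray(m,f(*p,335,100),z)[:2].round(4))
for n,p,z in [("frame c1",(288,228),.042),("c2",(362,215),.042),("c3",(375,310),.042),("c4",(300,328),.042),("pad",(332,272),.029),("filled tl",(140,240),.042),("tr",(205,240),.042),("br",(212,335),.042),("bl",(138,348),.042)]:
    print(n,ray(m,f(*p,205,100),z)[:2].round(4))
for n,p,z in [("foot a",(85,233),.006),("b",(103,488),.006),("c",(352,488),.006)]:
    print("side",n,ray(s,f(*p,345,205),z)[:2].round(4))
E
```

```text
foot fl [ 0.6455 -0.0997]
foot fr [ 0.529  -0.0893]
foot rr [ 0.5065 -0.2899]
screw [ 0.635 -0.109]
screw [ 0.5397 -0.097 ]
screw [ 0.5167 -0.2815]
top FL [ 0.598  -0.2084]
top RL [ 0.5974 -0.2726]
RR [ 0.5388 -0.2657]
tongue end [ 0.5832 -0.1064]
spool [ 0.6774 -0.213 ]
frame c1 [0.6157 0.2363]
c2 [0.6248 0.1928]
c3 [0.5669 0.1824]
c4 [0.5549 0.2261]
pad [0.5931 0.211 ]
filled tl [0.6061 0.3238]
tr [0.6071 0.2852]
br [0.5493 0.2778]
bl [0.5403 0.3209]
side foot a [ 0.5326 -0.0883]
side b [ 0.5044 -0.2948]
side c [ 0.6194 -0.3055]
```

```bash
cat >> h.py <<'E'
from scipy.spatial.transform import Rotation as Ro
def down(yaw_deg, tilt_deg=0, tilt_axis=None):
    """tool down, tool x at yaw; optionally tilted about tool x"""
    c,s=np.cos(np.radians(yaw_deg)),np.sin(np.radians(yaw_deg))
    R=np.array([[c,s,0],[s,-c,0],[0,0,-1.]])
    return Ro.from_matrix(R)*Ro.from_euler('x',tilt_deg,degrees=True)
def go(bot,pos,R,base=None):
    o=bot.observe(); R0=Ro.from_quat(o["ee_rot"]); p0=np.array(o["position"])
    t=R0.inv().apply(np.array(pos)-p0); w=(R0.inv()*R).as_rotvec()
    print("pos",p0.round(4),"shift",t.round(4),"turn",w.round(4),"deg",np.degrees(np.linalg.norm(w)).round(1),"joints",o["joints"].round(2),"w",round(o["width"],4),"F",o["force"].round(1),"t",o["clock"])
E
python3 - <<'E'
from h import *
from workcell import bot,eyes
go(bot,[.45,.30,.32],down(68.9-35))
m=eyes.camera_model("wrist");o=bot.observe()
R=np.array(m["R"]);c=-R.T@m["t"];R0=Ro.from_quat(o["ee_rot"])
print("cam in tool",R0.inv().apply(c-o["position"]), "axis", R0.inv().apply(R[2]), "xr",R0.inv().apply(R[0]),m["fx"])
go(bot,[.50,.20,.32],down(35))
E
```

```text
pos [0.2251 0.5825 0.2303] shift [-0.1826  0.3116 -0.0894] turn [3.000e-04 1.700e-03 6.103e-01] deg 35.0 joints [ 1.08  0.22  1.53  0.    1.39 -0.13] w 0.0852 F [ 0.2 -0.1  0.6] t 0.1
cam in tool [ 1.20556581e-04 -6.52143508e-02 -1.42480316e-01] axis [-1.52678671e-04  2.60646153e-01  9.65434389e-01] xr [9.99999851e-01 5.45432544e-04 1.08901802e-05] 348.17633672888985
pos [0.2251 0.5825 0.2303] shift [-0.2578  0.3943 -0.0893] turn [3.000e-04 1.700e-03 5.911e-01] deg 33.9 joints [ 1.08  0.22  1.53  0.    1.39 -0.13] w 0.0852 F [ 0.2 -0.1  0.6] t 0.1
```

```bash
python3 - <<'E'
from h import *
from workcell import bot
go(bot,[.59,.23,.26],down(10))
E
```

```text
pos [0.2251 0.5825 0.2303] shift [-0.1973  0.4675 -0.0295] turn [7.0000e-04 1.7000e-03 1.0275e+00] deg 58.9 joints [ 1.08  0.22  1.53  0.    1.39 -0.13] w 0.0852 F [ 0.2 -0.1  0.6] t 0.1
```

Request:
move_arm(plan=[-1,-0.02,0.047,-0.03,0,0,0.1,-1,-0.04,0.1,-0.03,0,0,0.25,-1,-0.07,0.15,-0.03,0,0,0.4,-1,-0.09,0.2,-0.03,0,0,0.55,-1,-0.11,0.25,-0.03,0,0,0.7])

```text
clock: 0.72
position: [0.4196, 0.3887, 0.261]
ee_rot: [0.969, 0.246, -0.0, 0.0]
force: [0.7, 0.1, -0.1]
width: 0.0854
```

```bash
python3 - <<'E'
from h import *
from workcell import bot
go(bot,[.59,.23,.26],down(10))
E
```

```text
pos [0.4196 0.3887 0.261 ] shift [0.074  0.2208 0.0009] turn [1.000e-04 5.000e-04 3.227e-01] deg 18.5 joints [0.61 0.08 1.63 0.   1.43 0.11] w 0.0854 F [ 0.7  0.1 -0.1] t 0.725
```

Request:
move_arm(plan=[-1,0.018,0.055,0,0,0,0.08,-1,0.037,0.11,0,0,0,0.16,-1,0.055,0.165,0,0,0,0.24,-1,0.074,0.221,0,0,0,0.323,-1,0.074,0.221,0,0,0,0.323])

```text
clock: 1.35
position: [0.5923, 0.2285, 0.2601]
ee_rot: [0.996, 0.086, -0.0, 0.001]
force: [-0.4, 0.6, 0.8]
width: 0.0852
```

```bash
python3 - <<'E'
from h import *
from workcell import bot,eyes
go(bot,[.59,.23,.26],down(10))
import json
m=eyes.camera_model("wrist"); json.dump({k:np.array(v).tolist() for k,v in m.items()},open("w1.json","w"))
a=eyes.get_image("wrist"); cv2.imwrite("pics/w1.png",a)
E
```

```text
pos [0.5923 0.2285 0.2601] shift [-0.002  -0.0019  0.0001] turn [ 0.0011  0.001  -0.0014] deg 0.1 joints [ 0.24  0.23  1.46 -0.    1.45  0.07] w 0.0852 F [-0.4  0.6  0.8] t 1.35
```

View pics/w1.png

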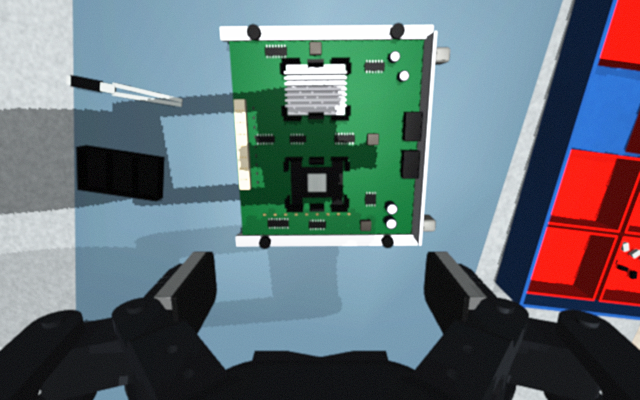

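```bash
python3 - <<'E'
from h import *
a=cv2.imread("pics/w1.png")
cv2.imwrite("pics/c5.png",cv2.resize(a[145:225,265:365],None,fx=7,fy=7,interpolation=cv2.INTER_CUBIC))
E
```

```text
(no output)
```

View pics/c5.png

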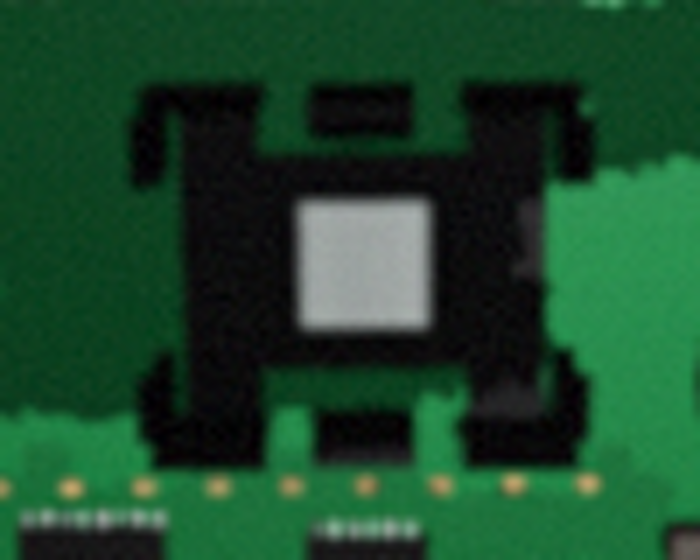

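```bash
python3 - <<'E'
from h import *
import json
m=json.load(open("w1.json"))
f=lambda x,y:(265+(x+.5)/7-.5,145+(y+.5)/7-.5)
P={n:ray(m,f(*p),z)[:2] for n,p,z in [("die",(364,264),.029),("dTL",(297,199),.029),("dTR",(430,199),.029),("dBR",(431,330),.029),("dBL",(297,330),.029),("gTL",(135,87),.042),("gTR",(592,87),.042),("gBR",(587,463),.042),("gBL",(143,463),.042),("latchT",(361,88),.045),("latchB",(363,462),.045)]}
for k,v in P.items(): print(k,v.round(4))
print("gc",sum(P[k] for k in P if k[0]=='g')/4,"lc",(P["latchT"]+P["latchB"])/2)
# card rails corners: edge direction using big image
for n,p in [("tl",(220,33)),("tr",(433,31)),("bl",(237,241)),("br",(421,239))]: print(n,ray(m,p,.026)[:2].round(4))
t=eyes=None
E
```

```text
die [0.5919 0.2116]
dTL [0.5799 0.22  ]
dTR [0.6003 0.2235]
dBR [0.6041 0.2029]
dBL [0.5833 0.1992]
gTL [0.5535 0.2351]
gTR [0.6203 0.2467]
gBR [0.6309 0.1893]
gBL [0.5632 0.1775]
latchT [0.5866 0.2411]
latchB [0.5966 0.1844]
gc [0.59198496 0.21214221] lc [0.59156862 0.21276676]
tl [0.4719 0.3438]
tr [0.6797 0.3818]
bl [0.5129 0.1265]
br [0.7223 0.1656]
```

```bash
python3 - <<'E'
from h import *
from workcell import bot
go(bot,[.5756,-.17,.28],down(-7))
E
```

```text
pos [0.5908 0.2303 0.2602] shift [-0.085   0.3915 -0.0196] turn [0.0003 0.0017 0.298 ] deg 17.1 joints [0.25 0.23 1.47 0.   1.45 0.07] w 0.0851 F [-0.6 -0.2  0.2] t 1.4
```

Request:
move_arm(plan=[-1,-0.012,0.058,-0.02,0,0,0.06,-1,-0.025,0.116,-0.02,0,0,0.12,-1,-0.037,0.174,-0.02,0,0,0.18,-1,-0.05,0.232,-0.02,0,0,0.24,-1,-0.063,0.29,-0.02,0,0,0.298])

```text
clock: 2.02
position: [0.5789, -0.0645, 0.2813]
ee_rot: [0.998, -0.059, -0.0, -0.0]
force: [0.4, -0.7, 0.6]
width: 0.0855
```

```bash
python3 - <<'E'
from h import *
from workcell import bot
go(bot,[.5756,-.17,.28],down(-7))
E
```

```text
pos [ 0.5789 -0.0645  0.2813] shift [0.0091 0.1052 0.0012] turn [-0.0005  0.0001  0.0039] deg 0.2 joints [-0.25  0.09  1.58  0.    1.47 -0.13] w 0.0855 F [ 0.4 -0.7  0.6] t 2.025
```

Request:
move_arm(plan=[-1,0.004,0.05,0,0,0,0,-1,0.009,0.1,0,0,0,0,-1,0.009,0.1,0,0,0,0,-1,0.009,0.1,0,0,0,0,-1,0.009,0.1,0,0,0,0])

```text
clock: 2.65
position: [0.5769, -0.1629, 0.2813]
ee_rot: [0.998, -0.058, -0.0, -0.0]
force: [-0.5, -0.2, -0.3]
width: 0.0857
```

```bash
python3 - <<'E'
from h import *
from workcell import bot,eyes
go(bot,[.5756,-.17,.28],down(-7))
import json
m=eyes.camera_model("wrist"); json.dump({k:np.array(v).tolist() for k,v in m.items()},open("w2.json","w"))
a=eyes.get_image("wrist"); cv2.imwrite("pics/w2.png",a)
E
```

```text
pos [ 0.5769 -0.1629  0.2813] shift [-0.0005  0.0072  0.0013] turn [-0.0005  0.0001  0.0056] deg 0.3 joints [-0.41  0.13  1.53  0.    1.48 -0.29] w 0.0857 F [-0.5 -0.2 -0.3] t 2.65
```

View pics/w2.png

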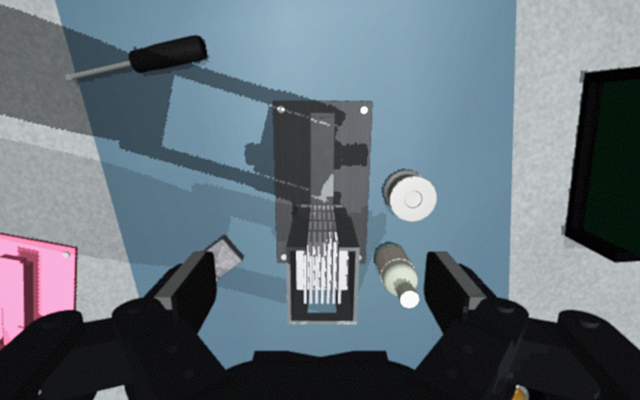

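```bash
python3 - <<'E'
from h import *
a=cv2.imread("pics/w2.png")
cv2.imwrite("pics/c6.png",cv2.resize(a[90:210,260:390],None,fx=5,fy=5,interpolation=cv2.INTER_CUBIC))
cv2.imwrite("pics/c7.png",cv2.resize(a[195:330,270:390],None,fx=4.4,fy=4.4,interpolation=cv2.INTER_CUBIC))
E
```

```text
(no output)
```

View pics/c6.png

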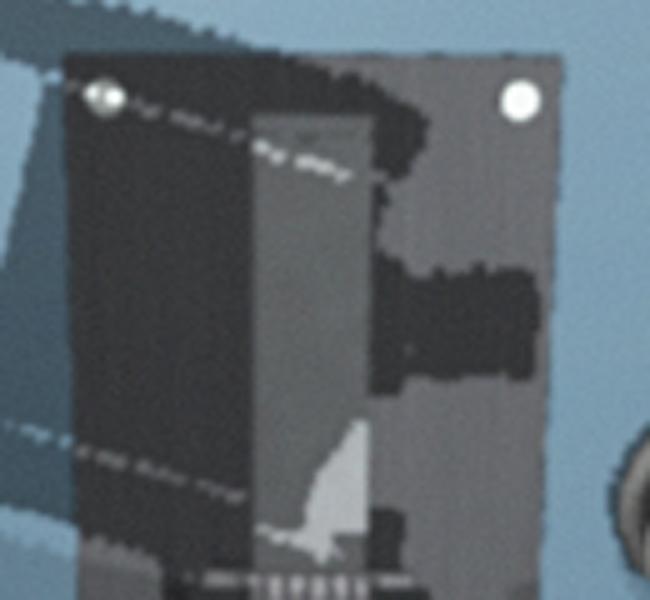

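View pics/c7.png

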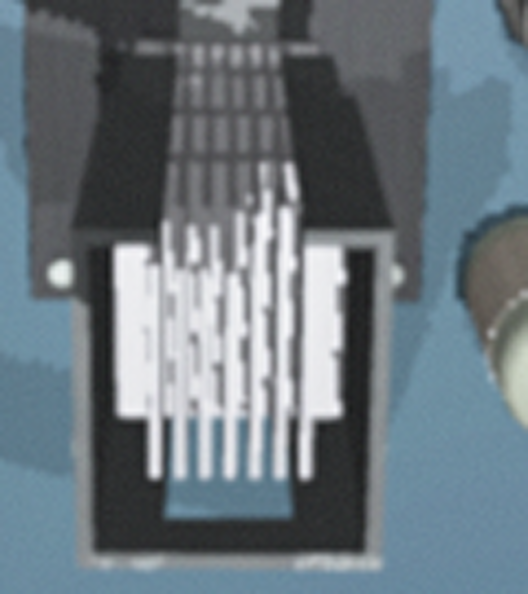

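```bash
python3 - <<'E'
from h import *
import json
m=json.load(open("w2.json"))
f=lambda x,y:(260+(x+.5)/5-.5,90+(y+.5)/5-.5)
g=lambda x,y:(270+(x+.5)/4.4-.5,195+(y+.5)/4.4-.5)
P={n:ray(m,p,z)[:2] for n,p,z in [("footFL",f(64,53),.006),("footFR",f(563,57),.006),("sFL",f(104,97),.007),("sFR",f(520,101),.007),("sRL",g(62,273),.007),("sRR",g(395,275),.007),("tL",f(250,115),.034),("tR",f(374,115),.034),("tL2",f(255,540),.032),("tR2",f(370,540),.032),
("topFL",g(73,230),.174),("topFR",g(393,230),.174),("topRL",g(78,567),.174),("topRR",g(382,567),.174),("fin3L",g(148,475),.152),("fin3R",g(312,475),.152)]}
O=np.array([.5695,-.239])
for th in (-97.0,):
  ux=np.array([np.cos(np.radians(th)),np.sin(np.radians(th))]);uy=np.array([-ux[1],ux[0]])
  for k,v in P.items(): print(k,v.round(4),"disp",(1000*np.array([(v-O)@ux,(v-O)@uy])).round(1))
for a,b in [("sFL","sRL"),("sFR","sRR"),("tL","tL2"),("tR","tR2"),("topFL","topRL"),("topFR","topRR")]:
  d=P[b]-P[a]; print(a,b,np.degrees(np.arctan2(d[1],d[0])).round(1),np.linalg.norm(d).round(4))
for a,b in [("footFL","footFR"),("sFL","sFR"),("sRL","sRR"),("topRL","topRR"),("topFL","topFR")]:
  d=P[b]-P[a]; print(a,b,np.degrees(np.arctan2(d[1],d[0])).round(1)-90,np.linalg.norm(d).round(4))
E
```

```text
footFL [ 0.5314 -0.0858] disp [-147.4  -56.5]
footFR [ 0.6458 -0.1002] disp [-147.1   58.8]
sFL [ 0.5392 -0.0966] disp [-137.6  -47.4]
sFR [ 0.635  -0.1088] disp [-137.2   49.1]
sRL [ 0.5164 -0.2808] disp [ 47.9 -47.6]
sRR [ 0.6139 -0.2929] disp [48.1 50.6]
tL [ 0.5732 -0.1042] disp [-134.3  -12.8]
tR [ 0.6    -0.1073] disp [-134.4   14.2]
tL2 [ 0.5623 -0.1997] disp [-38.2 -11.9]
tR2 [ 0.5889 -0.2028] disp [-38.3  14.9]
topFL [ 0.547  -0.1996] disp [-36.4 -27.1]
topFR [ 0.6028 -0.2061] disp [-36.7  29. ]
topRL [ 0.5384 -0.2668] disp [ 31.3 -27.5]
topRR [ 0.5948 -0.2734] disp [31.1 29.3]
fin3L [ 0.5511 -0.2624] disp [ 25.5 -15.4]
fin3R [ 0.5836 -0.2662] disp [25.3 17.3]
sFL sRL -97.1 0.1856
sFR sRR -96.5 0.1853
tL tL2 -96.5 0.0961
tR tR2 -96.6 0.0961
topFL topRL -97.4 0.0677
topFR topRR -96.8 0.0677
footFL footFR -97.2 0.1153
sFL sFR -97.2 0.0965
sRL sRR -97.1 0.0982
topRL topRR -96.7 0.0568
topFL topFR -96.7 0.0561
```

```bash
cat >> h.py <<'E'
TH=np.radians(-96.9)
O=np.array([.5709,-.2368]);UX=np.array([np.cos(TH),np.sin(TH)]);UY=np.array([-UX[1],UX[0]])
def D(x,y,z): return np.r_[O+x*UX+y*UY,z]
E
python3 - <<'E'
from h import *
from workcell import bot
go(bot,D(-.15,0,.18),down(-6.9,-50))
E
```

```text
pos [ 0.5769 -0.163   0.2814] shift [ 0.0032 -0.076   0.1014] turn [-0.873  -0.0017  0.0036] deg 50.0 joints [-0.41  0.13  1.53  0.    1.48 -0.29] w 0.0855 F [-0.1 -0.8  1. ] t 2.7
```

Request:
move_arm(plan=[-1,0.001,-0.03,0,-0.1,0,0,-1,0.002,-0.06,0.02,-0.27,0,0,-1,0.003,-0.075,0.05,-0.44,0,0,-1,0.003,-0.076,0.08,-0.61,0,0,-1,0.003,-0.076,0.1,-0.78,0,0])

```text
clock: 3.32
position: [0.589, -0.0875, 0.181]
ee_rot: [0.922, -0.053, -0.021, 0.382]
force: [-0.3, 0.6, 0.1]
width: 0.0855
```

```bash
python3 - <<'E'
from h import *
from workcell import bot
go(bot,D(-.0739,0,.0768),down(-6.9,-50))
E
```

```text
pos [ 0.589  -0.0875  0.181 ] shift [-0.0006 -0.0195  0.1278] turn [-0.0878 -0.005   0.0025] deg 5.0 joints [ 0.11  0.38  1.62 -0.77  1.42  0.46] w 0.0855 F [-0.3  0.6  0.1] t 3.325
```

Request:
move_arm(plan=[-1,0,-0.01,0.03,-0.088,-0.005,0.0025,-1,-0.0006,-0.0195,0.06,-0.088,-0.005,0.0025,-1,-0.0006,-0.0195,0.095,-0.088,-0.005,0.0025,-1,-0.0006,-0.0195,0.128,-0.088,-0.005,0.0025,-1,-0.0006,-0.0195,0.128,-0.088,-0.005,0.0025])

```text
clock: 3.95
position: [0.5772, -0.1653, 0.0745]
ee_rot: [0.906, -0.055, -0.029, 0.42]
force: [-1.2, -0.0, 0.9]
width: 0.0856
```

```bash
python3 - <<'E'
from h import *
from workcell import bot,eyes
import json
m=eyes.camera_model("wrist"); json.dump({k:np.array(v).tolist() for k,v in m.items()},open("w3.json","w"))
a=eyes.get_image("wrist"); cv2.imwrite("pics/w3.png",a)
go(bot,D(-.0126,0,.0254),down(-6.9,-50))
E
```

```text
pos [ 0.5785 -0.1647  0.076 ] shift [0.0015 0.0001 0.0784] turn [-0.0046  0.005   0.0001] deg 0.4 joints [ 0.02  0.53  1.69 -0.92  1.26  0.59] w 0.0854 F [ 0.8  0.5 -0.4] t 4.0
```

View pics/w3.png

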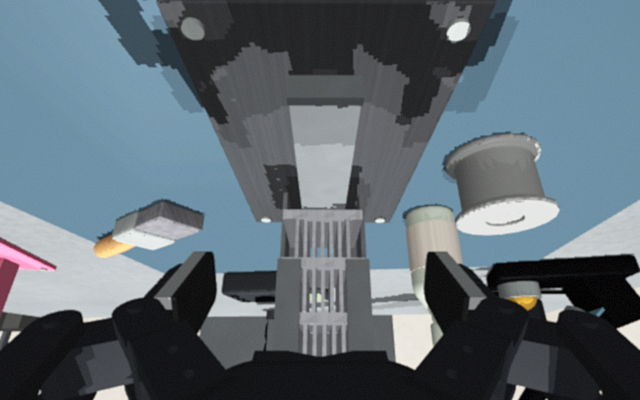

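```bash
python3 - <<'E'
from h import *
import json
a=cv2.imread("pics/w3.png")
cv2.imwrite("pics/c8.png",cv2.resize(a[180:300,260:390],None,fx=5,fy=5,interpolation=cv2.INTER_CUBIC))
E
```

```text
(no output)
```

View pics/c8.png

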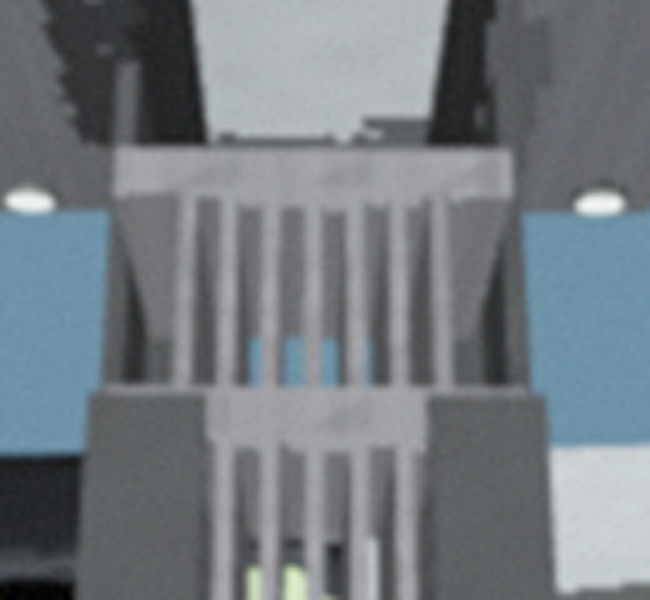

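```bash
python3 - <<'E'
from h import *
import json
m=json.load(open("w3.json"))
R=np.array(m["R"]);t=np.array(m["t"]);o=-R.T@t
for n,p,z in [("plate BL",(114,147),.032),("BR",(513,148),.032),("plate TL",(116,195),.038),("TR",(512,195),.038),("finT L",(178,385),.062),("finT R",(450,385),.062),("lip L",(92,393),.064),("lip R",(546,393),.064)]:
    uv=(260+(p[0]+.5)/5-.5,180+(p[1]+.5)/5-.5)
    X=ray(m,uv,z); v=X[:2]-O
    print(n,"by z",(1000*np.array([v@UX,v@UY,X[2]])).round(1),end=" ")
    d=X-o; xt=-.0325 if 'lip' in n else -.029
    k=(xt-(o[:2]-O)@UX)/(d[:2]@UX); Y=o+k*d; v=Y[:2]-O
    print("by x",(1000*np.array([v@UX,v@UY,Y[2]])).round(1))
E
```

```text
plate BL by z [-29.1 -25.   32. ] by x [-29. -25.  32.]
BR by z [-29.2  23.4  32. ] by x [-29.   23.4  31.9]
plate TL by z [-28.4 -24.5  38. ] by x [-29.  -24.5  38.2]
TR by z [-28.9  23.1  38. ] by x [-29.   23.   38.1]
finT L by z [-30.5 -16.1  62. ] by x [-29.  -16.2  61.6]
finT R by z [-30.9  14.7  62. ] by x [-29.   14.9  61.4]
lip L by z [-34.2 -25.3  64. ] by x [-32.5 -25.5  63.5]
lip R by z [-35.  25.  64.] by x [-32.5  25.3  63.3]
```

Request:
move_arm(plan=[-1,0.001,0,0.025,0,0,0,-1,0.001,0,0.045,0,0,0,-1,0.001,0,0.062,0,0,0,-1,0.001,0,0.078,0,0,0,-1,0.001,0,0.078,0,0,0])

```text
clock: 4.62
position: [0.5714, -0.2255, 0.0249]
ee_rot: [0.906, -0.056, -0.028, 0.42]
force: [-0.1, 0.4, 0.2]
width: 0.0856
```

```bash
python3 - <<'E'
from h import *
from workcell import bot,eyes
cv2.imwrite("pics/w4.png",eyes.get_image("wrist"))
go(bot,D(-.0126,-.0005,.0254),down(-6.9,-50))
E
```

```text
pos [ 0.572  -0.225   0.0256] shift [-0.0002 -0.0006 -0.0004] turn [-0.0047  0.0055 -0.0011] deg 0.4 joints [-0.08  0.6   1.71 -0.99  1.14  0.63] w 0.0856 F [ 0.1  0.8 -0.4] t 4.675
```

View pics/w4.png

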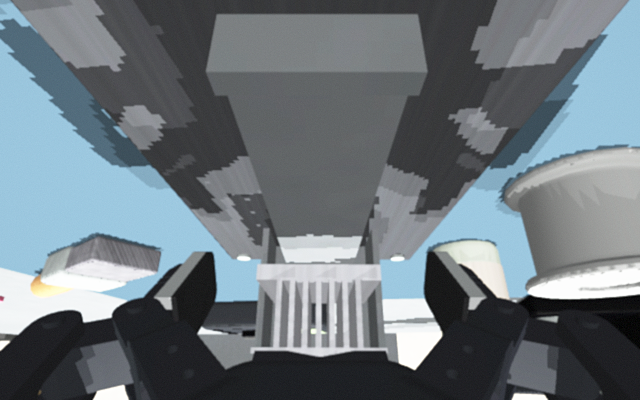

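Request:
move_arm(plan=[1,0,0,0,0,0,0,1,0,0,0,0,0,0,1,0,0,0,0,0,0,1,0,0,0,0,0,0,1,0,0,0,0,0,0])

```text
clock: 5.3
position: [0.573, -0.2241, 0.027]
ee_rot: [0.905, -0.056, -0.027, 0.42]
force: [-2.6, 4.1, 5.5]
width: 0.0461
```

```bash
python3 - <<'E'
from h import *
from workcell import bot,eyes
cv2.imwrite("pics/w5.png",eyes.get_image("wrist"))
go(bot,D(-.0126,-.0005,.0254),down(-6.9,-50))
go(bot,bot.observe()["position"]+np.r_[-UX*.03,0],Ro.from_quat(bot.observe()["ee_rot"]))
E
```

```text
pos [ 0.573  -0.2241  0.0269] shift [-0.001  -0.001   0.0012] turn [-0.0042  0.0034 -0.0017] deg 0.3 joints [-0.08  0.6   1.71 -0.99  1.15  0.63] w 0.0461 F [-2.1  4.2  6.1] t 5.35
pos [ 0.573  -0.2241  0.0269] shift [-0.0001 -0.0194 -0.0229] turn [0. 0. 0.] deg 0.0 joints [-0.08  0.6   1.71 -0.99  1.15  0.63] w 0.0461 F [-2.1  4.2  6.1] t 5.35
```

View pics/w5.png

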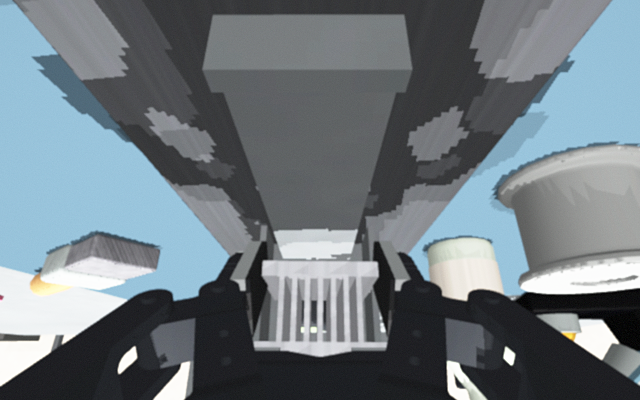

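Request:
move_arm(plan=[1,0,-0.0052,-0.0061,0,0,0,1,0,-0.0129,-0.0153,0,0,0,1,0,-0.0207,-0.0244,0,0,0,1,0,-0.0298,-0.0351,0,0,0,1,0,-0.0388,-0.0458,0,0,0])

```text
clock: 5.98
position: [0.5803, -0.1653, 0.027]
ee_rot: [0.905, -0.056, -0.027, 0.421]
force: [-0.4, -3.9, 4.6]
width: 0.0458
```

```bash
python3 - <<'E'
from h import *
from workcell import bot,eyes
cv2.imwrite("pics/w6.png",eyes.get_image("wrist"))
go(bot,D(-.0126-.092,-.0005,.0254),down(-6.9,-50))
E
```

```text
pos [ 0.5807 -0.1637  0.0269] shift [-0.0016 -0.0211 -0.0225] turn [-0.0036  0.0031 -0.0015] deg 0.3 joints [ 0.02  0.62  1.68 -0.94  1.21  0.66] w 0.0459 F [-2.7  1.7  8.2] t 6.025
```

View pics/w6.png

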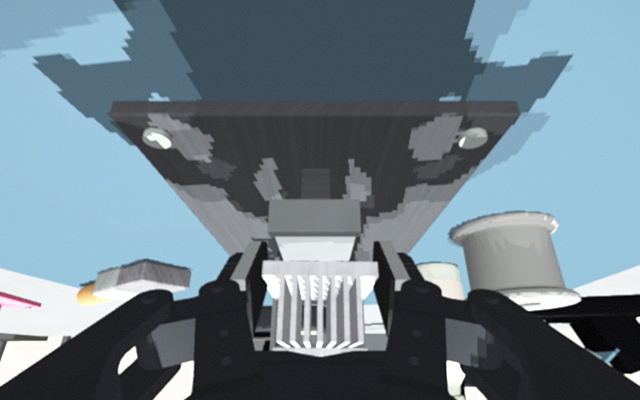

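Request:
move_arm(plan=[1,0,-0.0052,-0.0061,0,0,0,1,0,-0.0116,-0.0137,0,0,0,1,0,-0.0168,-0.0198,0,0,0,1,0,-0.0213,-0.0252,0,0,0,1,0,-0.0213,-0.0252,0,0,0])

```text
clock: 6.65
position: [0.585, -0.1313, 0.0269]
ee_rot: [0.906, -0.056, -0.026, 0.42]
force: [-0.9, 1.8, 7.1]
width: 0.0456
```

```bash
python3 - <<'E'
from h import *
from workcell import bot,eyes
cv2.imwrite("pics/w7.png",eyes.get_image("wrist"))
s=eyes.get_image("side");cv2.imwrite("pics/c9.png",cv2.resize(s[195:305,335:455],None,fx=5,fy=5,interpolation=cv2.INTER_CUBIC))
go(bot,D(-.0126-.092,-.0005,.0254),down(-6.9,-50))
E
```

```text
pos [ 0.585  -0.1313  0.027 ] shift [-0.0018 -0.      0.0024] turn [-0.0048  0.0025 -0.0019] deg 0.3 joints [ 0.07  0.64  1.65 -0.91  1.25  0.68] w 0.0456 F [-0.4  1.9  7.2] t 6.75
```

View pics/w7.png

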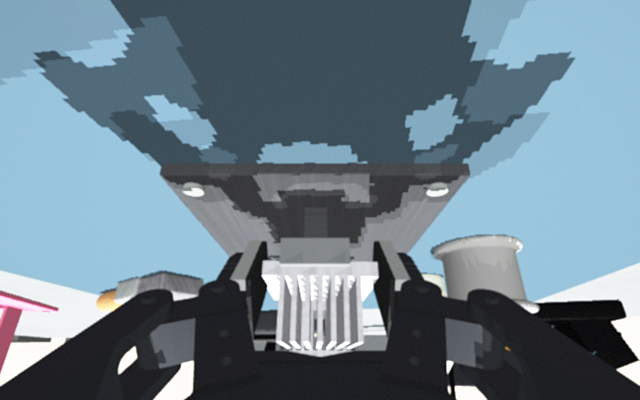

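View pics/c9.png

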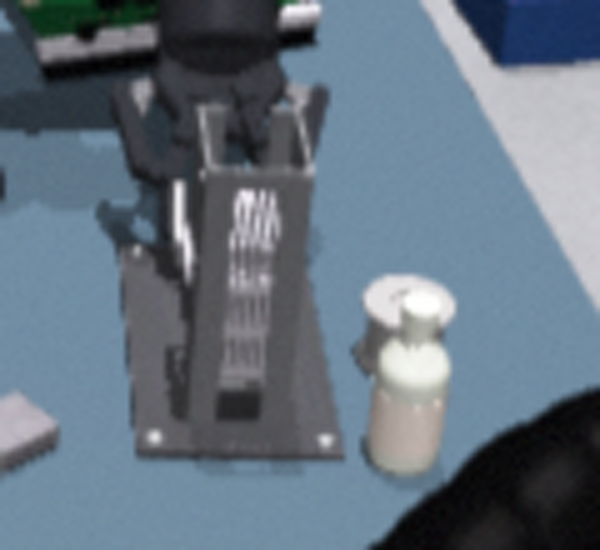

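Request:
move_arm(plan=[-1,0,0,0,0,0,0,-1,0,0,0,0,0,0,-1,0,0,0,0,0,0,-1,0,0,-0.015,0,0,0,-1,0,0,-0.04,0,0,0])

```text
clock: 7.38
position: [0.5875, -0.1015, 0.0522]
ee_rot: [0.906, -0.056, -0.028, 0.42]
force: [-0.7, 0.5, 0.2]
width: 0.0857
```

Request:
move_arm(plan=[-1,0,0,-0.04,0,0,0,-1,0,0,-0.09,0,0,0,-1,0,0,-0.14,0,0,0,-1,0,0,-0.14,0,0,0,-1,0,0,-0.14,0,0,0])

```text
clock: 8.0
position: [0.6011, 0.0045, 0.1424]
ee_rot: [0.906, -0.056, -0.027, 0.42]
force: [-0.3, -0.2, -0.0]
width: 0.0852
```

```bash
python3 - <<'E'
from h import *
from workcell import bot,eyes
import json
m=eyes.camera_model("wrist"); json.dump({k:np.array(v).tolist() for k,v in m.items()},open("w8.json","w"))
cv2.imwrite("pics/w8.png",eyes.get_image("wrist"))
go(bot,D(-.15,0,.24),down(-6.9,0))
E
```

```text
pos [0.6006 0.0038 0.1416] shift [-0.0005  0.1348  0.007 ] turn [ 0.8684  0.0049 -0.0024] deg 49.8 joints [ 0.27  0.56  1.5  -0.78  1.53  0.61] w 0.0855 F [-0.1 -1.4 -0.1] t 8.05
```

View pics/w8.png

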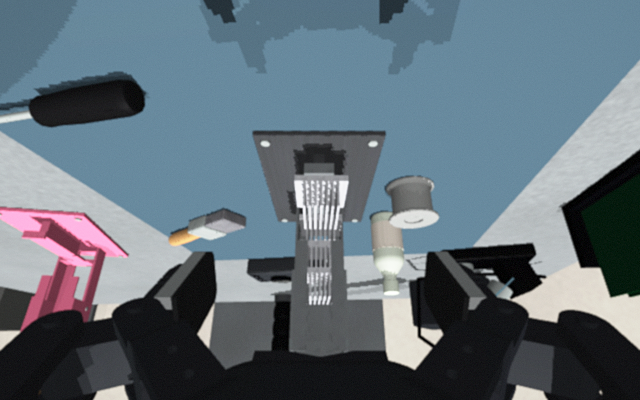

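Request:
move_arm(plan=[-1,0,0.03,0,0.17,0,0,-1,0,0.06,0,0.35,0,0,-1,0,0.09,0,0.52,0,0,-1,0,0.12,0.003,0.7,0,0,-1,0,0.135,0.007,0.868,0.005,-0.002])

```text
clock: 8.68
position: [0.5899, -0.0899, 0.2426]
ee_rot: [0.998, -0.061, 0.003, -0.002]
force: [-0.6, 0.3, -1.3]
width: 0.085
```

```bash
python3 - <<'E'
from h import *
from workcell import bot,eyes
go(bot,D(-.093,.07,.24),down(83.1,0))
E
```

```text
pos [ 0.5899 -0.0899  0.2426] shift [0.0689 0.055  0.0027] turn [ 3.0000e-04 -7.7000e-03 -1.5729e+00] deg 90.1 joints [-0.29  0.14  1.59  0.01  1.4  -0.16] w 0.085 F [-0.6  0.3 -1.3] t 8.675
```

Request:
move_arm(plan=[-1,0.015,0.012,0,0,0,-0.18,-1,0.03,0.024,0,0,0,-0.36,-1,0.045,0.036,0,0,0,-0.54,-1,0.06,0.048,0,0,0,-0.72,-1,0.069,0.055,0,0,0,-0.9])

```text
clock: 9.3
position: [0.651, -0.1524, 0.2389]
ee_rot: [0.924, 0.382, -0.001, -0.001]
force: [-0.6, 1.0, 0.0]
width: 0.0854
```

```bash
python3 - <<'E'
from h import *
from workcell import bot,eyes
go(bot,D(-.093,.07,.24),down(83.1,0))
E
```

```text
pos [ 0.651  -0.1524  0.2389] shift [ 0.0001  0.0008 -0.0011] turn [-0.0016  0.     -0.6674] deg 38.2 joints [-0.35  0.32  1.39  0.    1.43 -1.13] w 0.0854 F [-0.6  1.   0. ] t 9.3
```

Request:
move_arm(plan=[-1,0,0,0,0,0,-0.17,-1,0,0,0,0,0,-0.34,-1,0,0,0,0,0,-0.51,-1,0,0,0,0,0,-0.667,-1,0,0,0,0,0,-0.667])

```text
clock: 9.93
position: [0.6507, -0.1515, 0.2394]
ee_rot: [0.751, 0.661, -0.0, -0.001]
force: [0.0, 0.1, 0.3]
width: 0.0853
```

```bash
python3 - <<'E'
from h import *
from workcell import bot,eyes
import json
m=eyes.camera_model("wrist"); json.dump({k:np.array(v).tolist() for k,v in m.items()},open("w9.json","w"))
a=eyes.get_image("wrist");cv2.imwrite("pics/w9.png",a)
go(bot,D(-.093,.0,.2),down(83.1,0))
E
```

```text
pos [ 0.651  -0.1514  0.2397] shift [-0.002  -0.0692  0.0397] turn [-0.0005 -0.0004 -0.0086] deg 0.5 joints [-0.35  0.32  1.39  0.    1.43 -1.79] w 0.0857 F [ 0.3  0.8 -0. ] t 9.975
```

View pics/w9.png

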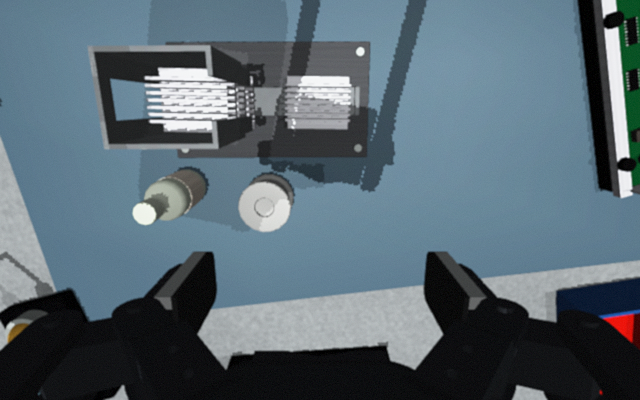

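```bash
python3 - <<'E'
from h import *
a=cv2.imread("pics/w9.png")
cv2.imwrite("pics/c10.png",cv2.resize(a[55:150,260:380],None,fx=6,fy=6,interpolation=cv2.INTER_CUBIC))
E
```

```text
(no output)
```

View pics/c10.png

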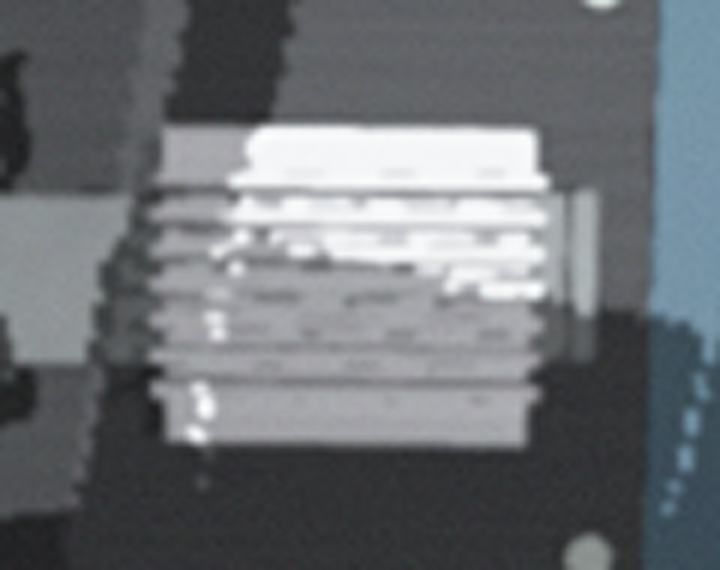

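```bash
python3 - <<'E'
from h import *
import json
m=json.load(open("w9.json"))
f=lambda x,y:(260+(x+.5)/6-.5,55+(y+.5)/6-.5)
P=[]
for n,p,z in [("pTL",(162,127),.038),("pTR",(540,128),.038),("pBR",(528,445),.038),("pBL",(164,443),.038),("fTL",(150,182),.062),("fTR",(550,180),.062),("fBL",(150,392),.062),("fBR",(541,396),.062),("stopL",(570,190),.036),("stopR",(598,190),.036)]:
    X=ray(m,f(*p),z); v=X[:2]-O; P.append(X[:2]); print(n,X.round(4),(1000*np.array([v@UX,v@UY])).round(1))
c=[sum(P[:4])/4,sum(P[4:8])/4]
for k in c: print(k.round(4),1000*np.array([(k-O)@UX,(k-O)@UY]))
for a,b in [(0,1),(3,2),(4,5),(6,7)]:
    d=P[b]-P[a]; print(np.degrees(np.arctan2(d[1],d[0])).round(1),np.linalg.norm(d).round(4))
E
```

```text
pTL [ 0.5558 -0.1705  0.038 ] [-64.  -22.9]
pTR [ 0.5635 -0.1122  0.038 ] [-122.8  -22.3]
pBR [ 0.6115 -0.1192  0.038 ] [-121.6   26.2]
pBL [ 0.6036 -0.1776  0.038 ] [-62.7  25.4]
fTL [ 0.5652 -0.1715  0.062 ] [-64.1 -13.5]
fTR [ 0.5724 -0.1137  0.062 ] [-122.4  -13.3]
fBL [ 0.5948 -0.1761  0.062 ] [-63.1  16.4]
fBR [ 0.6028 -0.1182  0.062 ] [-121.5   17.4]
stopL [ 0.5732 -0.1083  0.036 ] [-127.8  -13.2]
stopR [ 0.5737 -0.1039  0.036 ] [-132.3  -13.2]
[ 0.5836 -0.1449] [-92.76614916   1.5811459 ]
[ 0.5838 -0.1449] [-92.78873617   1.76332064]
82.5 0.0588
82.4 0.0589
82.9 0.0583
82.1 0.0585
```

```bash
python3 - <<'E'
from h import *
from workcell import bot,eyes
go(bot,[.5837,-.1449,.12],down(82.5,0))
E
```

```text
pos [ 0.651  -0.1514  0.2397] shift [-0.0023 -0.0675  0.1197] turn [-0.0005 -0.0004  0.0019] deg 0.1 joints [-0.35  0.32  1.39  0.    1.43 -1.79] w 0.0857 F [ 0.3  0.8 -0. ] t 9.975
```

Request:
move_arm(plan=[-0.65,-0.001,-0.034,0,0,0,0,-0.65,-0.0023,-0.0675,0.02,0,0,0.002,-0.65,-0.0023,-0.0675,0.06,0,0,0.002,-0.65,-0.0023,-0.0675,0.09,0,0,0.002,-0.65,-0.0023,-0.0675,0.11,0,0,0.002])

```text
clock: 10.6
position: [0.5837, -0.1446, 0.1289]
ee_rot: [0.751, 0.66, 0.0, -0.0]
force: [0.7, -0.5, -0.5]
width: 0.0704
```

```bash
python3 - <<'E'
from h import *
from workcell import bot,eyes
a=eyes.get_image("wrist");cv2.imwrite("pics/w10.png",a)
s=eyes.get_image("side");cv2.imwrite("pics/s10.png",cv2.resize(s[130:300,320:460],None,fx=3.5,fy=3.5,interpolation=cv2.INTER_CUBIC))
go(bot,[.5837,-.1449,.041],down(82.5,0))
E
```

```text
pos [ 0.583  -0.1442  0.1281] shift [-0.0008  0.0011  0.0871] turn [-0.0031 -0.0012  0.0027] deg 0.2 joints [-0.37  0.26  1.68  0.    1.2  -1.82] w 0.0707 F [ 0.3 -0.2 -0.7] t 10.7
```

View pics/w10.png

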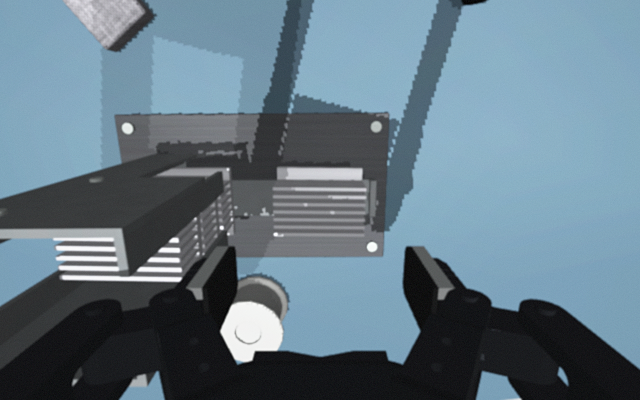

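View pics/s10.png

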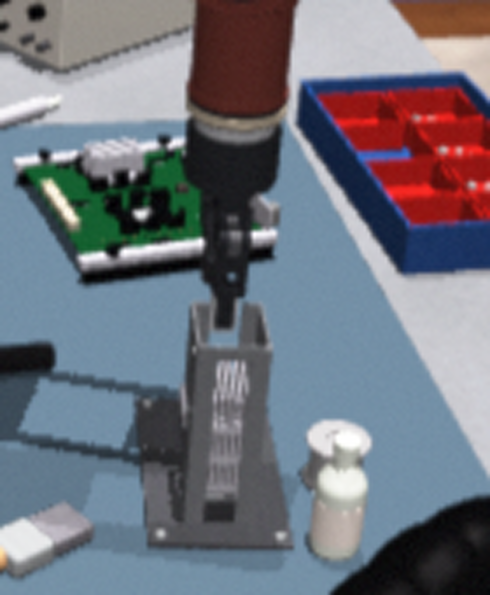

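```bash
python3 - <<'E'
from h import *
from workcell import bot,eyes
m=eyes.camera_model("wrist");o=bot.observe();R0=Ro.from_quat(o["ee_rot"])
R=np.array(m["R"]);C=R0.inv().apply(-R.T@m["t"]-o["position"])
for yp in (-.011,-.0):
  for uv in [(213,290),(237,250),(160,290),(110,310),(40,305),(10,330),(80,372),(0,385)]:
    d=R0.inv().apply(R.T@np.array([(uv[0]-m["cx"])/m["fx"],(uv[1]-m["cy"])/m["fy"],1]))
    X=C+d*(yp-C[1])/d[1]; print(yp,uv,(X*1000).round(1))
E
```

```text
-0.011 (213, 290) [-32.5 -11.  -47.7]
-0.011 (237, 250) [-32.1 -11.  -17.6]
-0.011 (160, 290) [-48.5 -11.  -47.7]
-0.011 (110, 310) [-57.5 -11.  -58.4]
-0.011 (40, 305) [-78.6 -11.  -55.9]
-0.011 (10, 330) [-77.4 -11.  -67.1]
-0.011 (80, 372) [-50.5 -11.  -81.3]
-0.011 (0, 385) [-64.2 -11.  -84.8]
-0.0 (213, 290) [-39.    0.  -28.5]
-0.0 (237, 250) [-38.6   0.    7.8]
-0.0 (160, 290) [-58.4   0.  -28.5]
-0.0 (110, 310) [-69.2   0.  -41.3]
-0.0 (40, 305) [-94.6   0.  -38.3]
-0.0 (10, 330) [-93.1   0.  -51.8]
-0.0 (80, 372) [-60.7   0.  -68.9]
-0.0 (0, 385) [-77.2   0.  -73.1]
```

Request:
move_arm(plan=[-0.65,0,0,-0.05,0,0,0,-0.5,0,0,-0.1,0,0,0.16,-0.5,0,0,-0.1,0,0,0.34,-0.5,0,0,-0.1,0,0,0.52,-0.5,0,0,-0.1,0,0,0.7])

```text
clock: 11.32
position: [0.5855, -0.1449, 0.233]
ee_rot: [0.933, 0.36, 0.002, 0.001]
force: [0.6, 0.2, -0.6]
width: 0.0642
```

```bash
python3 - <<'E'
from h import *
from workcell import bot,eyes
go(bot,[.5837,-.1449,.22],down(-7.5,0))
E
```

```text
pos [ 0.5855 -0.1449  0.233 ] shift [-0.0013 -0.0013  0.013 ] turn [ 0.0026 -0.004   0.8683] deg 49.7 joints [-0.37  0.16  1.59  0.    1.38 -1.11] w 0.0642 F [ 0.6  0.2 -0.6] t 11.325
```

Request:
move_arm(plan=[-0.3,0,0,0,0,0,0.18,-0.3,0,0,0,0,0,0.36,-0.3,0,0,0,0,0,0.54,-0.3,0,0,0,0,0,0.72,-0.3,-0.001,-0.001,0.01,0.002,-0.004,0.868])

```text
clock: 11.95
position: [0.5847, -0.1451, 0.2237]
ee_rot: [0.998, -0.065, 0.001, 0.001]
force: [0.2, 0.3, -0.8]
width: 0.0553
```

```bash
python3 - <<'E'
from h import *
from workcell import bot,eyes
go(bot,[.5837,-.1449,.0485],down(-7.5,0))
E
```

```text
pos [ 0.5847 -0.1451  0.2237] shift [-0.0013 -0.0003  0.1752] turn [ 0.001  -0.0019  0.001 ] deg 0.1 joints [-0.37  0.17  1.6  -0.    1.37 -0.24] w 0.0553 F [ 0.2  0.3 -0.8] t 11.95
```

Request:
move_arm(plan=[-0.3,-0.001,0,0.04,0,0,0,-0.3,-0.001,0,0.08,0,0,0,-0.3,-0.001,0,0.11,0,0,0,-0.3,-0.001,0,0.13,0,0,0,-0.3,-0.001,0,0.13,0,0,0])

```text
clock: 12.58
position: [0.5815, -0.1442, 0.0902]
ee_rot: [0.998, -0.062, -0.002, -0.0]
force: [0.0, 0.2, -0.2]
width: 0.0559
```

```bash
python3 - <<'E'
from h import *
from workcell import bot,eyes
a=eyes.get_image("wrist");cv2.imwrite("pics/w11.png",a)
go(bot,[.5837,-.1449,.0485],down(-7.5,0))
E
```

```text
pos [ 0.5825 -0.1445  0.0916] shift [0.0014 0.0002 0.0431] turn [-0.0001  0.0019  0.007 ] deg 0.4 joints [-0.37  0.3   1.71 -0.    1.14 -0.25] w 0.0553 F [ 1.1 -0.6  0.2] t 12.625
```

View pics/w11.png

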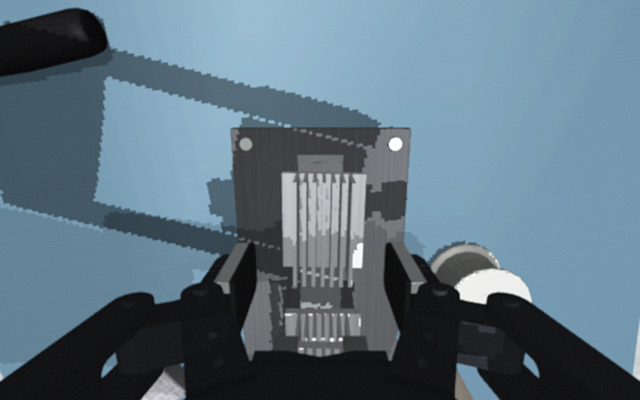

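Request:
move_arm(plan=[-0.3,0.0014,0,0.02,0,0.002,0.006,-0.3,0.0014,0,0.035,0,0.002,0.006,-0.3,0.0014,0,0.043,0,0.002,0.006,-0.3,0.0014,0,0.043,0,0.002,0.006,1,0.0014,0,0.043,0,0.002,0.006])

```text
clock: 13.25
position: [0.5837, -0.1447, 0.0484]
ee_rot: [0.998, -0.065, 0.0, 0.0]
force: [-0.7, 0.3, 0.2]
width: 0.0386
```

Request:
move_arm(plan=[1,0,0,0,0,0,0,1,0,0,0,0,0,0,1,0,0,0,0,0,0,1,0,0,0,0,0,0,1,0,0,0,0,0,0])

```text
clock: 13.88
position: [0.584, -0.1448, 0.0489]
ee_rot: [0.998, -0.065, 0.001, 0.0]
force: [-0.4, 0.4, 4.8]
width: 0.0301
```

```bash
python3 - <<'E'
from h import *
from workcell import bot,eyes
a=eyes.get_image("wrist");cv2.imwrite("pics/w12.png",a)
go(bot,[.5837,-.1449,.0485],down(-7.5,0))
E
```

```text
pos [ 0.584  -0.1448  0.0489] shift [-0.0003  0.0001  0.0004] turn [ 0.0003 -0.0013  0.0013] deg 0.1 joints [-0.37  0.36  1.72  0.    1.06 -0.24] w 0.0305 F [-0.7 -0.5  6.2] t 13.925
```

View pics/w12.png

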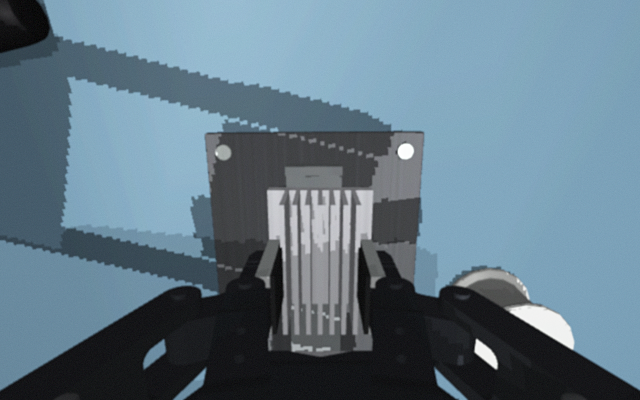

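Request:
move_arm(plan=[1,0,0,-0.015,0,0,0,1,0,0,-0.05,0,0,0,1,0,0,-0.09,0,0,0,1,0,-0.03,-0.11,0,0,0,1,0,-0.06,-0.12,0,0,0])

```text
clock: 14.55
position: [0.5916, -0.0848, 0.1703]
ee_rot: [0.998, -0.065, 0.001, 0.0]
force: [0.1, 0.4, -1.6]
width: 0.0305
```

```bash
python3 - <<'E'
from h import *
from workcell import bot,eyes
a=eyes.get_image("wrist");cv2.imwrite("pics/w13.png",a)
s=eyes.get_image("side");cv2.imwrite("pics/s13.png",cv2.resize(s[100:300,300:460],None,fx=3,fy=3,interpolation=cv2.INTER_CUBIC))
go(bot,[.5919,.212,.17],down(-80,0))
E
```

```text
pos [ 0.592  -0.0827  0.1702] shift [-0.0374 -0.2923  0.0003] turn [-0.002  -0.0013  1.2693] deg 72.7 joints [-0.27  0.2   1.66  0.    1.27 -0.14] w 0.0303 F [ 1.2  0.1 -0.6] t 14.65
```

View pics/w13.png

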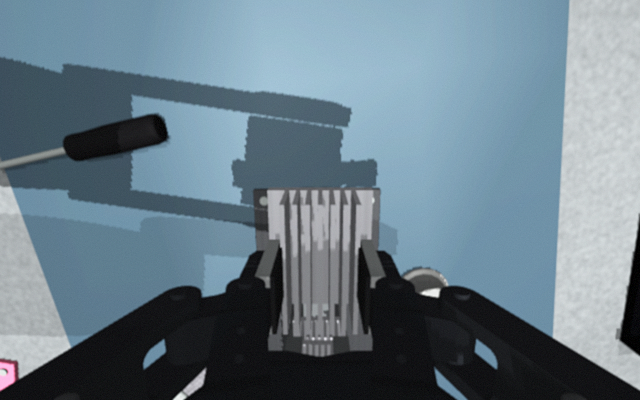

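View pics/s13.png

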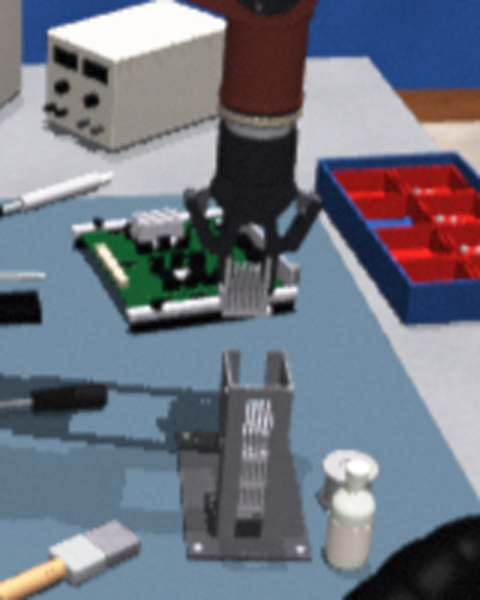

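```bash
python3 - <<'E'
a=__import__("cv2").imread("pics/w13.png")
import cv2
cv2.imwrite("pics/c13.png",cv2.resize(a[175:265,245:390],None,fx=5,fy=5,interpolation=cv2.INTER_CUBIC))
E
```

```text
(no output)
```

View pics/c13.png

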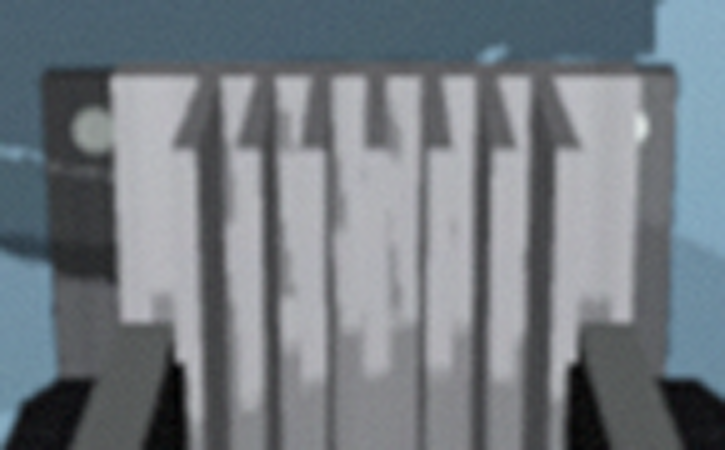

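```bash
python3 - <<'E'
from h import *
from workcell import bot,eyes
m=eyes.camera_model("wrist");o=bot.observe();R0=Ro.from_quat(o["ee_rot"])
R=np.array(m["R"]);C=R0.inv().apply(-R.T@m["t"]-o["position"])
for n,p,z in [("pL",(112,73),.0109),("pR",(640,75),.0109),("fL",(175,148),-.0131),("fR",(578,148),-.0131),("pL2",(122,310),.0109),("pR2",(632,310),.0109),("padL",(170,350),0),("padR",(582,350),0)]:
    uv=(245+(p[0]+.5)/5-.5,175+(p[1]+.5)/5-.5)
    d=R0.inv().apply(R.T@np.array([(uv[0]-m["cx"])/m["fx"],(uv[1]-m["cy"])/m["fy"],1]))
    X=C+d*(z-C[2])/d[2]; print(n,(X*1000).round(1))
E
```

```text
pL [-23.3 -29.   10.9]
pR [ 24.5 -28.8  10.9]
fL [-15.  -28.8 -13.1]
fR [ 16.2 -28.8 -13.1]
pL2 [-23.3  -6.1  10.9]
pR2 [24.6 -6.1 10.9]
padL [-17.5  -6.6   0. ]
padR [18.7 -6.6  0. ]
```

Request:
move_arm(plan=[1,-0.005,-0.045,0,0,0,0.17,1,-0.012,-0.095,0,0,0,0.34,1,-0.02,-0.145,0,0,0,0.51,1,-0.025,-0.195,0,0,0,0.68,1,-0.031,-0.245,0,0,0,0.85])

```text
clock: 15.28
position: [0.5916, 0.1627, 0.1677]
ee_rot: [0.881, -0.473, -0.0, 0.0]
force: [-0.3, -0.1, -1.7]
width: 0.0305
```

```bash
python3 - <<'E'
from h import *
from workcell import bot,eyes
go(bot,[.5915,.212,.125],down(-80,0))
E
```

```text
pos [0.5916 0.1627 0.1677] shift [-0.0412 -0.0272  0.0427] turn [0.0013 0.     0.4107] deg 23.5 joints [ 0.14  0.25  1.62 -0.    1.28  1.13] w 0.0305 F [-0.3 -0.1 -1.7] t 15.275
```

Request:
move_arm(plan=[1,-0.01,-0.007,0,0,0,0.1,1,-0.02,-0.014,0,0,0,0.21,1,-0.03,-0.02,0.01,0,0,0.32,1,-0.041,-0.027,0.025,0,0,0.41,1,-0.041,-0.027,0.043,0,0,0.41])

```text
clock: 15.9
position: [0.5914, 0.211, 0.1243]
ee_rot: [0.769, -0.64, -0.0, 0.0]
force: [0.4, -0.4, -0.4]
width: 0.0302
```

```bash
python3 - <<'E'
from h import *
from workcell import bot,eyes
import json
bot.observe()
a=eyes.get_image("wrist");
m=eyes.camera_model("wrist"); o=bot.observe()
d={k:np.array(v).tolist() for k,v in m.items()}; d["pos"]=list(map(float,o["position"])); d["q"]=list(map(float,o["ee_rot"])); json.dump(d,open("w14.json","w"))
a=eyes.get_image("wrist");cv2.imwrite("pics/w14.png",a)
go(bot,[.5915,.212,.125],down(-80,0))
cv2.imwrite("pics/c14.png",cv2.resize(a[130:290,220:420],None,fx=4,fy=3.7,interpolation=cv2.INTER_CUBIC))
E
```

```text
pos [0.5894 0.2098 0.1217] shift [-0.0018 -0.0024 -0.0034] turn [ 0.0061 -0.0005  0.0086] deg 0.6 joints [ 0.22  0.32  1.62 -0.    1.21  1.6 ] w 0.03 F [-0.1 -0.4 -0.9] t 16.0
```

View pics/w14.png

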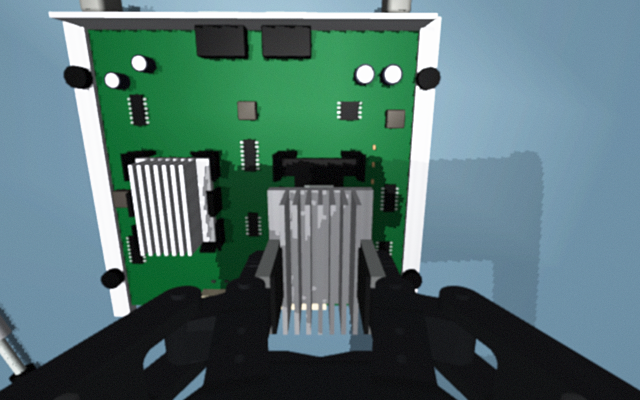

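Request:
move_arm(plan=[1,0,0,0,0,0,0.007,1,0,0,0,0,0,0.007,1,0,0,0,0,0,0.007,1,0,0,0,0,0,0.007,1,0,0,0,0,0,0.007])

```text
clock: 16.62
position: [0.5917, 0.211, 0.1253]
ee_rot: [0.766, -0.643, -0.0, -0.0]
force: [-0.8, -0.4, -1.8]
width: 0.0303
```

```bash
cat > snap.py <<'E'
from h import *
from workcell import bot,eyes
import json,sys
n=sys.argv[1]; x0,x1,y0,y1,s=map(int,sys.argv[2:7])
m=eyes.camera_model("wrist"); o=bot.observe()
d={k:np.array(v).tolist() for k,v in m.items()}; d["pos"]=list(map(float,o["position"])); d["q"]=list(map(float,o["ee_rot"])); json.dump(d,open(n+".json","w"))
a=eyes.get_image("wrist");cv2.imwrite(f"pics/{n}.png",a)
cv2.imwrite(f"pics/{n}c.png",cv2.resize(a[y0:y1,x0:x1],None,fx=s,fy=s,interpolation=cv2.INTER_CUBIC))
go(bot,[.5915,.212,.125],down(-80,0))
E
python3 snap.py w15 250 390 140 260 5
```

```text
pos [0.5916 0.2111 0.1252] shift [-0.0009 -0.0001  0.0002] turn [ 0.0001  0.0002 -0.0002] deg 0.0 joints [0.22 0.32 1.61 0.   1.21 1.61] w 0.0305 F [-0.4  0.1 -0.4] t 16.675
```

View pics/w15c.png

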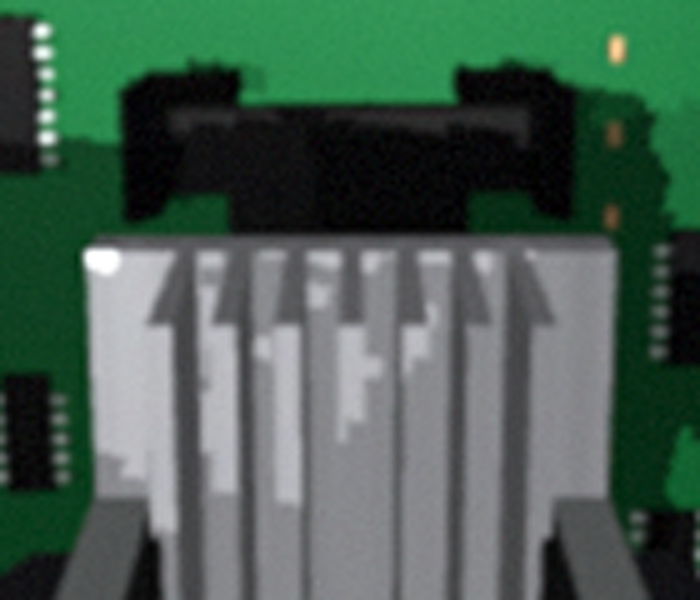

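```bash
cat > meas.py <<'E'
from h import *
import json,sys
def T(n,pts,off,s):
    m=json.load(open(n+".json"));R0=Ro.from_quat(m["q"]);R=np.array(m["R"]);P=np.array(m["pos"])
    C=R0.inv().apply(-R.T@m["t"]-P)
    for k,p,z in pts: # z world
        uv=[off[i]+(p[i]+.5)/s-.5 for i in (0,1)]
        d=R0.inv().apply(R.T@np.array([(uv[0]-m["cx"])/m["fx"],(uv[1]-m["cy"])/m["fy"],1]))
        zt=P[2]-z; X=C+d*(zt-C[2])/d[2]; print(k,(X*1000).round(1),"world",(P+R0.apply(X)).round(4))
E
python3 - <<'E'
from meas import *
T("w15",[("gL",(122,150),.042),("gR",(575,150),.042),("gFarL",(180,73),.042),("gFarR",(515,70),.042),("gFarL@40",(180,73),.039),("inL",(240,90),.042),("inR",(455,90),.042),("sinkL",(88,243),.1252-.0109),("sinkR",(613,245),.1252-.0109)],(250,140),5)
# w1 guides in seat frame
S=np.array([.5919,.2120]);x=np.array([np.cos(np.radians(10)),np.sin(np.radians(10))]);y=np.array([-x[1],x[0]])
for p in [(.5535,.2351),(.6203,.2467),(.6309,.1893),(.5632,.1775)]:
    v=np.array(p)-S; print(1000*v@x,1000*v@y)
E
```

```text
gL [-29.9 -25.5  83.3] world [0.6116 0.2449 0.042 ]
gR [ 29.6 -25.4  83.3] world [0.6218 0.1863 0.042 ]
gFarL [-22.1 -35.6  83.3] world [0.6229 0.2389 0.042 ]
gFarR [ 21.4 -36.   83.3] world [0.6308 0.1962 0.042 ]
gFarL@40 [-22.4 -35.2  86.3] world [0.6224 0.2391 0.039 ]
inL [-14.3 -33.4  83.3] world [0.6221 0.2309 0.042 ]
inR [ 13.7 -33.4  83.3] world [0.6269 0.2033 0.042 ]
sinkL [-23.7 -30.1  11. ] world [0.6172 0.2395 0.1143]
sinkR [ 23.9 -29.8  11. ] world [0.6252 0.1927 0.1143]
-33.805344811562684 29.417149116992135
33.99413195058917 29.24122078378281
34.46568873443683 -29.12741492238741
-34.25484464095941 -28.992164779880287
```

Request:
move_arm(plan=[1,-0.0003,-0.0003,0.02,0,0,0,1,-0.0003,-0.0003,0.04,0,0,0,1,-0.0003,-0.0003,0.055,0,0,0,1,-0.0003,-0.0003,0.061,0,0,0,1,-0.0003,-0.0003,0.061,0,0,0])

```text
clock: 17.3
position: [0.5914, 0.2113, 0.0633]
ee_rot: [0.766, -0.643, -0.001, 0.001]
force: [-0.1, -0.6, -1.4]
width: 0.0301
```

```bash
python3 snap.py w16 250 390 140 260 5
```

```text
pos [0.592  0.2114 0.0641] shift [-0.0007  0.0004 -0.0609] turn [ 0.0001  0.0002 -0.0003] deg 0.0 joints [0.22 0.39 1.64 0.   1.1  1.61] w 0.0304 F [-0.6  0.1 -0. ] t 17.35
```

View pics/w16c.png

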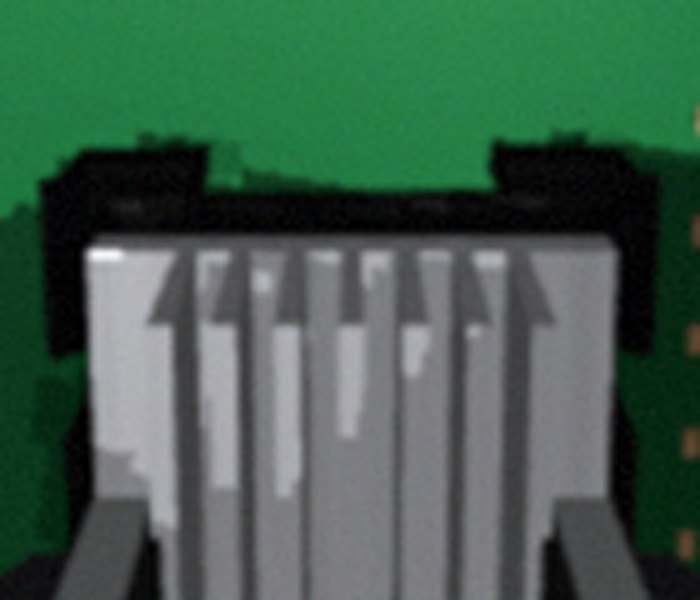

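```bash
python3 - <<'E'
from meas import *
T("w16",[("gL",(42,220),.042),("gR",(658,220),.042),("gFarL",(140,152),.042),("gFarR",(560,148),.042),("gFarL@29",(140,152),.029),("innerNotchL",(207,180),.042),("innerNotchR",(492,180),.042),("sinkTopfarL",(88,250),.0641-.0109),("sinkTopR",(613,250),.0641-.0109),("sinkbotL",(90,237),.0641-.0169),("sinkbotR",(612,237),.0641-.0169)],(250,140),5)
E
```

```text
gL [-29.6 -29.9  21.3] world [0.6157 0.2456 0.042 ]
gR [ 29.7 -29.9  21.3] world [0.626  0.1872 0.0419]
gFarL [-19.9 -36.5  21.3] world [0.6239 0.2372 0.0419]
gFarR [ 20.1 -36.9  21.3] world [0.6312 0.1979 0.0419]
gFarL@29 [-21.5 -34.1  34.3] world [0.6213 0.2384 0.029 ]
innerNotchL [-13.6 -33.8  21.3] world [0.6223 0.2305 0.0419]
innerNotchR [ 13.7 -33.8  21.3] world [0.627  0.2037 0.0419]
sinkTopfarL [-23.5 -29.6  10.1] world [0.6165 0.2396 0.0532]
sinkTopR [ 23.8 -29.6  10.1] world [0.6247 0.193  0.0532]
sinkbotL [-24.2 -29.4  16.1] world [0.6162 0.2402 0.0472]
sinkbotR [ 24.6 -29.4  16.1] world [0.6246 0.1922 0.0472]
```

Request:
move_arm(plan=[1,0,0,0.003,0,0,0,1,0,0,0.005,0,0,0,1,0,0,0.007,0,0,0,1,0,0,0.0085,0,0,0,1,0,0,0.01,0,0,0])

```text
clock: 17.98
position: [0.5926, 0.2116, 0.0551]
ee_rot: [0.766, -0.643, 0.0, -0.001]
force: [-0.3, -0.5, 7.8]
width: 0.0304
```

```bash
python3 snap.py w17 250 390 140 260 5
```

```text
pos [0.5926 0.2116 0.055 ] shift [-0.0007  0.0009 -0.07  ] turn [-0.0016  0.0003 -0.0004] deg 0.1 joints [0.22 0.41 1.65 0.   1.09 1.61] w 0.0307 F [-0.  -0.8  4.1] t 18.025
```

View pics/w17c.png

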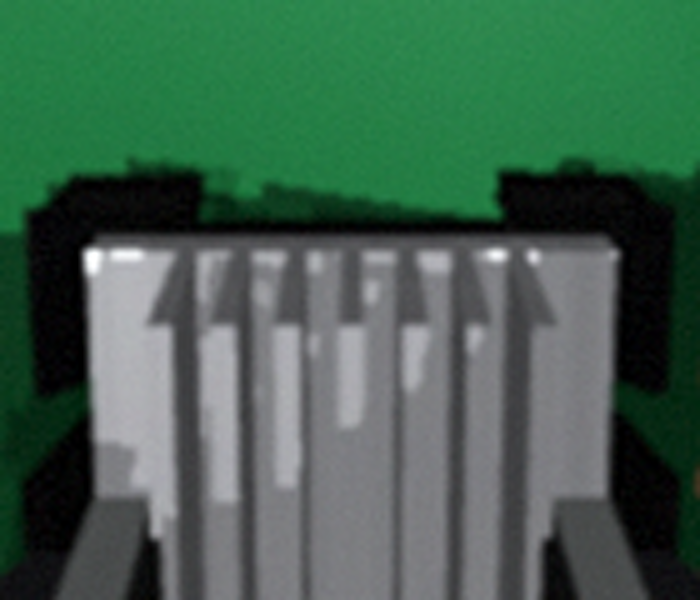

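Request:
move_arm(plan=[1,0,0,0.0025,0,0,0,1,0,0,0.005,0,0,0,1,0,0,0.007,0,0,0,1,0,0,0.009,0,0,0,1,0,0,0.01,0,0,0])

```text
clock: 18.65
position: [0.5914, 0.2113, 0.0458]
ee_rot: [0.766, -0.643, -0.001, 0.001]
force: [-10.7, -2.7, 20.6]
width: 0.0303
```

```bash
python3 snap.py w18 250 390 140 260 5
```

```text
pos [0.5914 0.2113 0.0459] shift [-0.0007 -0.0001 -0.0791] turn [ 0.0017 -0.0001 -0.0001] deg 0.1 joints [ 0.22  0.42  1.65 -0.    1.08  1.61] w 0.0302 F [-8.1 -2.3 15.7] t 18.7
```

View pics/w18c.png

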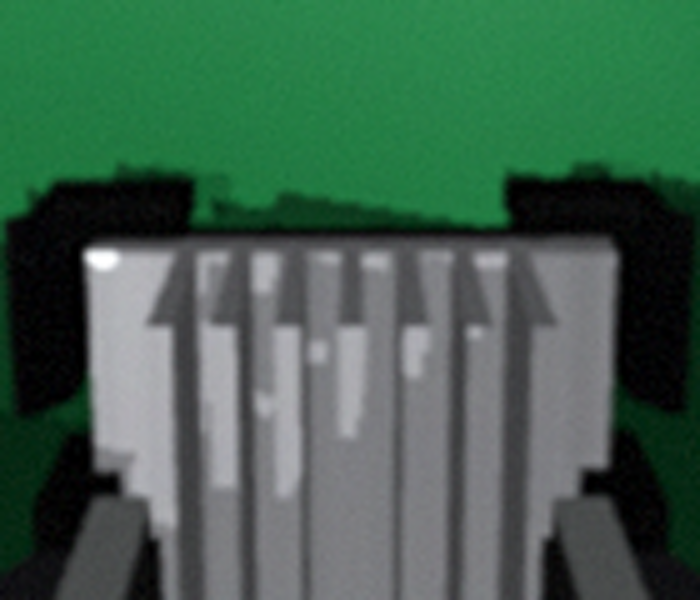

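Request:
move_arm(plan=[1,0,0.0005,0.0015,0,0,0,1,0,0.0005,0.0015,0,0,0,1,0,0.0005,0,0,0,0,-0.4,0,0.0005,0,0,0,0,-0.4,0,0.0005,0,0,0,0])

```text
clock: 19.32
position: [0.5908, 0.2112, 0.0433]
ee_rot: [0.766, -0.643, -0.0, 0.0]
force: [0.4, -0.3, -0.1]
width: 0.0598
```

Request:
move_arm(plan=[-0.4,0,0,0,0,0,0,-0.4,0,0,-0.02,0,0,0,-0.4,0,0,-0.06,0,0,0,-0.4,0,0,-0.11,0,0,0,-0.4,0,0,-0.13,0,0,0])

```text
clock: 19.95
position: [0.5936, 0.2118, 0.1795]
ee_rot: [0.766, -0.643, 0.002, -0.003]
force: [0.3, 0.2, 0.5]
width: 0.0595
```

```bash
python3 snap.py w19 230 400 130 270 4
```

```text
pos [0.5942 0.212  0.1809] shift [-0.0005  0.0031  0.0559] turn [-0.0086  0.0006 -0.0002] deg 0.5 joints [0.22 0.27 1.57 0.   1.3  1.61] w 0.0599 F [0.8 0.9 2.4] t 20.0
```

View pics/w19.png

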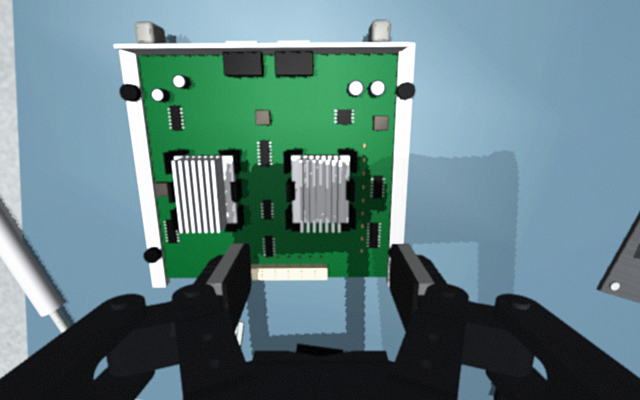

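```bash
python3 - <<'E'
from h import *
from workcell import eyes
a=cv2.imread("pics/w19.png");cv2.imwrite("pics/c19.png",cv2.resize(a[140:245,160:370],None,fx=3.8,fy=3.8,interpolation=cv2.INTER_CUBIC))
s=eyes.get_image("side");cv2.imwrite("pics/s19.png",cv2.resize(s[150:300,315:455],None,fx=4,fy=4,interpolation=cv2.INTER_CUBIC))
E
```

```text
(no output)
```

View pics/c19.png

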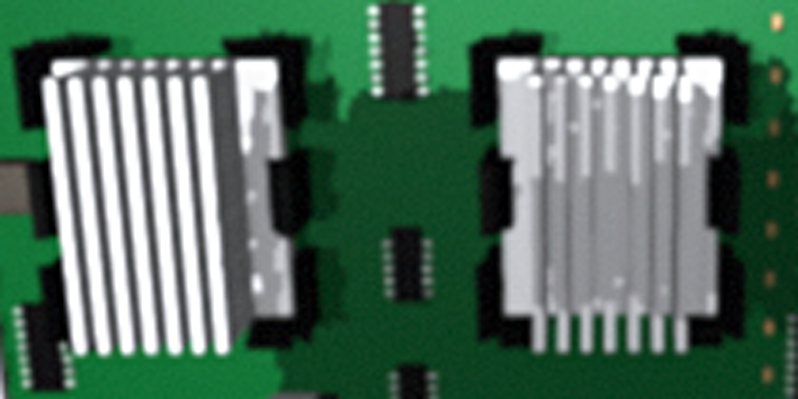

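View pics/s19.png

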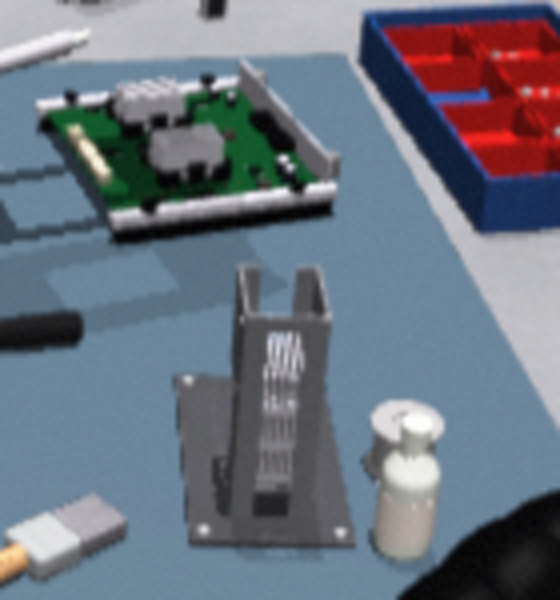

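```bash
python3 - <<'E'
from h import *
from workcell import bot,eyes
go(bot,[.5912,.2115,.066],down(-80,0))
E
```

```text
pos [0.5934 0.2118 0.1782] shift [-1.000e-04  2.900e-03  1.122e-01] turn [-0.0063  0.0005 -0.0003] deg 0.4 joints [0.22 0.27 1.57 0.   1.3  1.61] w 0.0597 F [ 0.4 -0.2 -0. ] t 20.05
```

Request:
move_arm(plan=[1,0,0,0.02,0,0,0,1,0,0,0.05,0,0,0,1,0,0,0.08,0,0,0,1,0,0,0.09,0,0,0,1,0,0,0.09,0,0,0])

```text
clock: 20.68
position: [0.5895, 0.2109, 0.0813]
ee_rot: [0.766, -0.643, -0.002, 0.002]
force: [-0.0, -0.6, -0.0]
width: -0.0001
```

Request:
move_arm(plan=[1,0,0,0,0,0,0,1,0,0,0,0,0,0,1,0,0,0,0,0,0,1,0,0,0,0,0,0,1,0,0,0,0,0,0])

```text
clock: 21.3
position: [0.5914, 0.2113, 0.0843]
ee_rot: [0.766, -0.643, -0.0, -0.0]
force: [0.0, 0.3, 0.2]
width: 0.0001
```

```bash
python3 - <<'E'
from h import *
from workcell import bot,eyes
go(bot,[.5912,.2115,.059],down(-80,0))
cv2.imwrite("pics/w20.png",eyes.get_image("wrist"))
E
```

```text
pos [0.5914 0.2113 0.0843] shift [-0.0003  0.0002  0.0253] turn [-0.0001  0.0002 -0.0003] deg 0.0 joints [0.22 0.37 1.64 0.   1.14 1.61] w 0.0001 F [0.  0.3 0.2] t 21.3
```

View pics/w20.png

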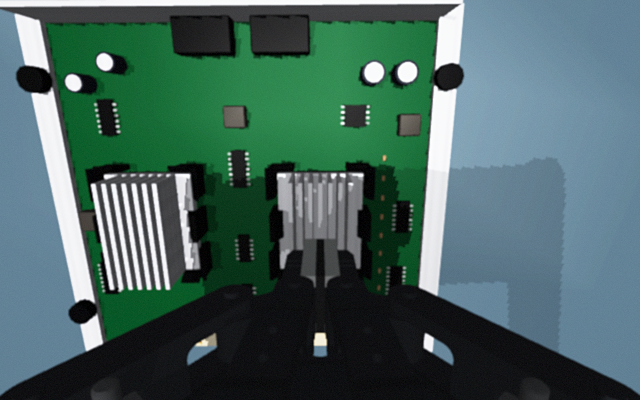

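Now press gently (contact is expected near z = 0.059).

Request:
move_arm(plan=[1,0,0,0.015,0,0,0,1,0,0,0.022,0,0,0,1,0,0,0.025,0,0,0,1,0,0,0.0265,0,0,0,1,0,0,0.028,0,0,0])

```text
clock: 21.98
position: [0.5904, 0.2111, 0.0589]
ee_rot: [0.766, -0.643, -0.001, 0.001]
force: [-17.2, -5.1, 31.2]
width: -0.0002
```

Request:
move_arm(plan=[1,0,0,-0.01,0,0,0,1,0,0,-0.05,0,0,0,1,0,0,-0.1,0,0,0,1,0,0.02,-0.13,0,0,0,1,0,0.06,-0.13,0,0,0])

```text
clock: 22.6
position: [0.5346, 0.2012, 0.1896]
ee_rot: [0.766, -0.643, 0.002, -0.003]
force: [-1.1, -0.2, -0.8]
width: 0.0
```

Request:
move_arm(plan=[1,0,0.02,0,0,0,0,1,0,0.02,0,0,0,0,1,0,0.02,0,0,0,0,1,0,0.02,0,0,0,0,1,0,0.02,0,0,0,0])

```text
clock: 23.22
position: [0.513, 0.1974, 0.1859]
ee_rot: [0.766, -0.643, -0.0, 0.0]
force: [-0.4, -0.1, -0.1]
width: 0.0
```

```bash
python3 snap.py w21 270 420 180 320 5
```

```text
pos [0.5129 0.1974 0.1859] shift [-0.0008 -0.08    0.0608] turn [ 0.0006  0.0002 -0.0005] deg 0.0 joints [0.22 0.08 1.77 0.   1.29 1.62] w 0.0005 F [-0.3  0.6 -0.9] t 23.275
```

View pics/w21.png

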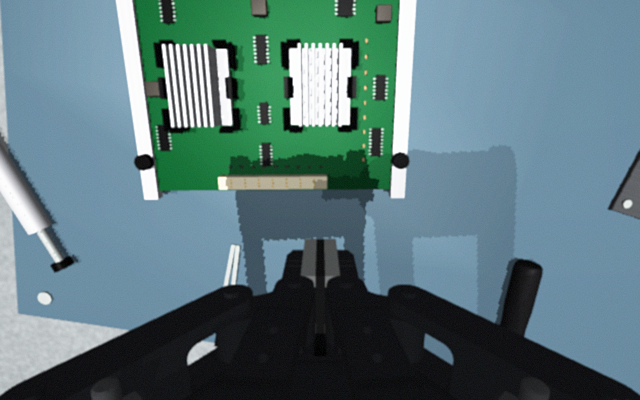

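```bash
python3 - <<'E'
from h import *
a=cv2.imread("pics/w21.png");cv2.imwrite("pics/c21.png",cv2.resize(a[30:140,150:370],None,fx=3.6,fy=3.6,interpolation=cv2.INTER_CUBIC))
E
```

```text
(no output)
```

View pics/c21.png

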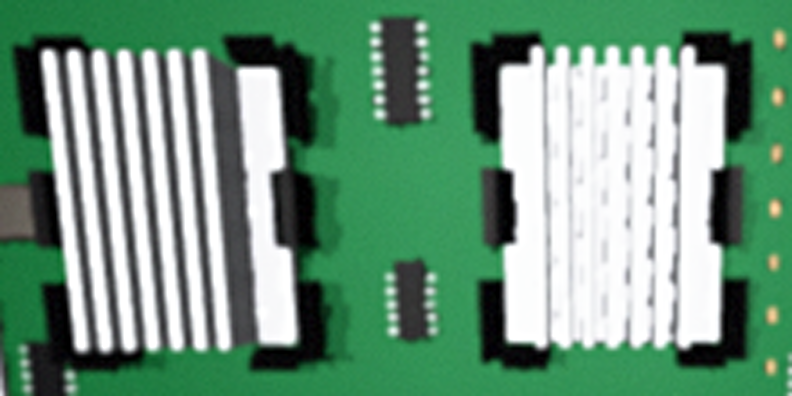

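Both hooks overlap the plate at crop (507,207) and (718,207), symmetrically and like the neighbouring sink's. Handing in.

```bash
python3 -c "
from workcell import order
print(order.close_job())"
```

```text
the job is handed in; nothing more can be done
None
```

The bottom heat sink is out of the dispenser and pressed into the empty frame. I handed the job in at about 23 s of the 58 s; no verdict was reported.

**What I did:**
- Gripped the bottom sink's plate by its flange edges with the tool tilted, drew it about 93 mm onto the tongue and let go.
- Gripped the fins from above, carried the sink to the card, turned it about 73° and pressed it down until the latches passed.

**Last checks:**
- **Height:** pressing the fin tops with closed fingers met contact at z = 0.0589 m, against 0.059 m for a seated sink, at 31 N.
- **Latches:** the last wrist picture shows both hooks over the base plate, evenly placed and like those on the neighbouring sink.
- **Dispenser:** the side picture shows the other three stacked one place lower, and nothing else on the bench looks moved. I did not measure either.

**What disagreed:**
- My camera estimates of the frame's position along its x axis differed by up to about 2 mm. There was a sideways force of about 10 N while seating, so the sink probably touches one guide within its 1.3 mm of play.
- I first planned to grip the sink by its x ends on the tongue. I dropped that because the wrist picture showed the gripper's knuckles would have hit the stack.

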